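# Load the bench incubator and close its door on the catch

## Task

Stand the two white-capped vials upright on the pulled-out shelf of the small incubator, beside the petri dish that is already on it, then slide the loaded shelf fully home and after that push the door shut until it snaps onto its catch. The vials must still be standing inside; leave the blue-capped vial, the dropper bottle and the red pipette bulb where they are.

Things in the scene. Friction and masses are not known exactly. Their poses are not given: they have to be found in the camera images.
- incubator: White small bench incubator, 170 deep x 220 wide x 134 mm high, fixed. Origin: centre of its underside, on the worktop; x runs from its front to its back, y to its left (robot's view), z up. Front face at x = -85 mm. Chamber opening y = -94 to +94, z = 36 to 120 mm, with solid roof, walls and, below it, the control strip.
- door (a joint): Door angle in rad: 0 shut, grows as it opens, at most 2.1. Vertical hinge at the left front corner, incubator frame (-86, +116) mm. Stays where it is left. At about 0.06 rad its strike meets a sprung roller: about 5 N at the free edge (10 N at mid-door) push it over and it snaps to 0; otherwise it stays ajar.
- door_hinge (a point): On the door's hinge axis, 86 mm above the worktop; axes turn with the door: -y from hinge to free edge, -x out of the outer face (open, that face looks left). Panel y = -4 to -226, x = -18 (outer face) to 0 mm, 38 to 134 mm above the worktop. Vertical 8 mm bar pull, 20 mm off the outer face, at y = -208, 62 to 110 mm above the worktop.
- door_edge (a point): Middle of the door's free edge on the outer face, 226 mm from the hinge axis, 86 mm above the worktop.
- shelf (a joint): How far the shelf is pulled out, in m: 0 is fully home against its stop, 0.11 is pulled out to the other stop. It slides level with about 1.5 N of friction. Fully home, its front edge is 2 mm behind the incubator's front face; left out, it blocks the door.
- shelf_floor (a point): Centre of the shelf's floor, on its upper face, 42 mm above the worktop; axes as the incubator. Fully home, it lies at x = -13 mm of the incubator. Sheet-metal shelf 140 (x) x 172 (y) mm; inside its 10 mm high rims the free floor is x = -65 to +67, y = -83 to +83 mm.
- shelf_tab (a point): Front face of the shelf's upturned pull tab (blue top edge) in the middle of its front edge, 30 mm above the shelf floor; the tab is 60 mm wide, 5 mm thick and reaches 40 mm above the shelf floor (82 mm above the worktop).
- vial_white_1: Clear 20 ml sample vial with white cap, diameter 27, height 58 mm, 18 g; origin at the centre of its underside, z along it.
- vial_white_2: The other clear vial with white cap, diameter 27, height 58 mm, 18 g; origin at the centre of its underside, z along it.
- vial_blue: Vial with blue cap, diameter 27, height 58 mm; not to be moved. Origin at the centre of its underside.
- petri_dish: Petri dish, diameter 62, height 13 mm, lying on the shelf; it goes in with the shelf. Origin at the centre of its underside.
- dropper_bottle: Brown dropper bottle with black pipette cap, diameter 34, height 102 mm, left of the incubator; not to be moved. Origin at the centre of its underside.
- pipette_bulb: Red rubber pipette bulb, diameter 54, height 80 mm, left of the incubator; not to be moved. Origin at the centre of its underside.
There are look-alikes about, which are no part of the job. What is shaped like the vial_white_2 but black or brown is not meant. Leave any pink look-alike of the vial_white_1 alone.

How it is judged:
By the outcome, as a careful person would: the job done as asked, in the order asked, and still so for the second after the job is handed in, with the robot touching nothing.
It also fails if it takes over 72 s, if anything falls off the work surface, if the arm or the gripper's body presses on something with over 40 N, if the wrist force passes 120 N, or if a joint passes its speed limit or range.

## Robot

A 6-joint arm with a two-finger parallel gripper is mounted at the origin on a cart in front of the work surface, level with it; the furniture and walls round the work are solid. World frame = base frame: x ahead of the robot, y to its left, z up, the work surface at z = 0. Lengths are in m, angles in degrees, forces in N, time in s.
With the tool pointing down it reaches from about 0.35 to 0.875 m from the base axis. Payload 4.2 kg.
Tool frame: the origin (TCP) lies between the finger pads; the fingertips stand 8 mm ahead of it and the grasp point (between the pads) lies 11 mm behind it; x points along the fingers, y is the direction in which the jaws open and shut, and the axes are right-handed (so a half turn about x gives the same grasp; the last joint's range is limited). The gripper opens to 87 mm and grips with 3 to 60 N. Pads are 19 mm wide; open, the fingers measure 117 mm over their backs; the gripper's body (75 mm by 190 mm) begins 51 mm behind the grasp point.
Start: joints at [-53.022, 22.042, 0.453, 0, -68.411, -14.817], TCP at [0.236, -0.579, 0.231] pointing down, gripper open.
Joint ranges: [-179.83, 179.83], [-69.29, 118.12], [-61.27, 80.66], [-181.25, 117.63], [-171.15, -9.14], [-177.46, 177.46]. Speed limits (degrees/s): [159.86, 159.86, 180, 180, 180, 180].

## Interface

Orientations are given as a 3x3 rotation matrix whose columns are the frame's x, y, z axes.
In Python, from station import r gives the robot as it stands. The module is installed in compiled form; this text tells all that it offers.
- The arm moves only by the tool move_arm, never from a script. Its argument "increments" is one flat list of numbers, 7 for each row, row after row: the turn, a rotation vector about the tool's x, y, z in degrees, then the shift along the tool's x, y, z in m, then the finger opening in m, from 0 to 0.087. A call has 1 to 12 rows; each row is the pose to reach, as a shift and turn from the pose commanded when the call began, along the tool's axes at that moment; what a row does not reach only later rows make up. A row lasts 1/12 s, in which the tool goes at most 41.7 mm and 7.16 degrees, less where a joint would pass 70% of its speed; a pose out of reach is approached as far as the arm can. A call with a gripper value outside its range is refused whole. The fingers move at their own pace and stop on an object; the grip force is fixed at half the most. Time passes only in rows, so rows that repeat a pose let the fingers close. It gives the time, the measured TCP pose, the force and the opening at its end, in the units of the state.
- r.sense(): the state, without advancing time (a new reading comes with each control period).
- r.capture(name): name is "scene" or "top"; returns the picture (420x560x3 uint8, red, green, blue); there is no depth.
- r.calibration(name): a dict with "fx", "fy", "cx", "cy" (pixels), "rvec" (rotation vector, rad) and "tvec" (3), from world to camera coordinates, as OpenCV has them. Camera axes: x right, y down, z forward; pixel columns grow to the right and rows downward; lengths in m; the calibration is good to about 2 mm. A picture is of the moment at which its call begins. calibration takes no time and is no camera call.
- r.finish_job(): hands the job in, once; it reports no verdict.
The state is a dict: "time_s": time; "joints": joint angles; "joint_velocities": joint speeds; "effort": joint torques, N m; "tcp_pos": TCP position; "ee_rot": TCP orientation; "wrist_force": force on the tool from outside, world axes, zero at the start; "moment": the same for the moment, N m; "gripper_width": opening from 0.0 (shut) to 1.0 (fully open).
Only numpy, scipy, OpenCV 4.12 (cv2) and the standard library are available. Lean on these libraries where they do the work, as an engineer would, in place of code of your own. Each camera call takes 0.05 s, during which the arm holds its last target.

## Working session

There is one attempt and no reset: what is moved stays moved. The work goes in short steps, Python scripts to look and compute and a tool call to move; the robot and the scene stay as the last step left them, time stands still between calls to the robot, and variables do not carry over. Pictures are saved under pics/ and viewed, and the job is handed in when it is done.

Besides the shell and the picture viewer there is one more tool, called as name(argument=value, ...) on one line, values as JSON. move_arm: Moves the arm, as the interface text tells. Its arguments: {"type":"object","properties":{"increments":{"type":"array","items":{"type":"number"}}},"required":["increments"]}

```bash
mkdir -p pics; python3 - <<'E'
from station import r
import cv2
s=r.sense(); print(s)
for n in("scene","top"):
    im=r.capture(n); cv2.imwrite(f"pics/{n}0.png",im[:,:,::-1]); print(r.calibration(n))
E
```

```text
{'time_s': 0.0, 'joints': array([-5.30210128e+01,  2.20901848e+01,  3.78363680e-01, -2.85167940e-02,
       -6.84116970e+01, -1.48156312e+01]), 'joint_velocities': array([ 0.03912824,  0.02240476,  0.02877051,  0.06181822,  0.06707926,
       -0.05290847]), 'effort': array([ 7.47900208e-05, -3.90663207e+01,  1.87405944e+01,  4.21999902e+00,
        1.09414832e-02, -1.99433607e-04]), 'tcp_pos': array([ 0.23555745, -0.57826368,  0.22945722]), 'ee_rot': array([[-9.27023888e-04, -3.77077476e-01,  9.26181255e-01],
       [ 2.00052004e-03,  9.26179100e-01,  3.77078602e-01],
       [-9.99997569e-01,  2.20240503e-03, -1.04239103e-04]]), 'wrist_force': array([ 0.0798782 , -0.02127405,  0.11598979]), 'moment': array([ 0.03922303,  0.0033547 , -0.00447574]), 'gripper_width': 1.0007567416860614}
{'fx': 474.7441236118075, 'fy': 474.7441236118075, 'cx': 277.2536875959764, 'cy': 209.16837745569902, 'rvec': array([ 1.87021698, -1.14037461,  0.64172269]), 'tvec': array([-0.20582966,  0.34420987,  0.70432166])}
{'fx': 451.8437771586456, 'fy': 451.8437771586456, 'cx': 284.4341760260775, 'cy': 210.47924452490543, 'rvec': array([ 2.13638325, -2.06442709,  0.24158457]), 'tvec': array([0.02186034, 0.53398696, 0.96111438])}
```

View pics/scene0.png

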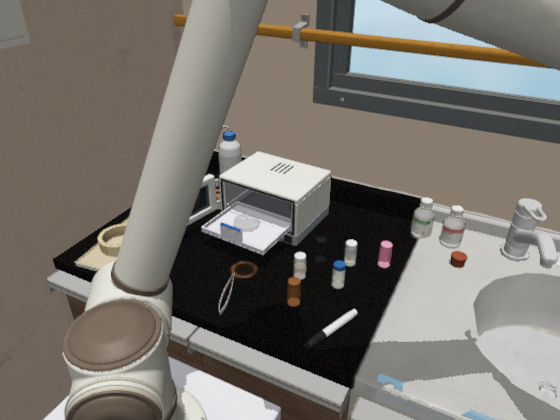

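View pics/top0.png

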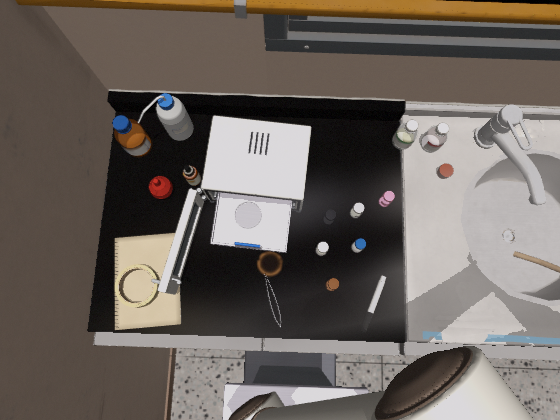

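The white-capped candidates in top are (322,249) and (357,210), which are (300,265) and (351,252) in scene. The other white caps, at about (411,127) and (440,130) in top, look like larger bottles at the sink. The black look-alike is at (330,217), the brown one at (333,285), the pink one at (387,199) and the blue vial at (359,245). I'll confirm in enlarged crops.

```bash
cat > h.py <<'E'
import numpy as np, cv2
from station import r
def cal(n):
    c=r.calibration(n);K=np.array([[c['fx'],0,c['cx']],[0,c['fy'],c['cy']],[0,0,1]]);return K,c['rvec'],c['tvec']
def proj(n,P):
    K,rv,t=cal(n);return cv2.projectPoints(np.float64(P).reshape(-1,3),rv,t,K,None)[0].reshape(-1,2)
def ray(n,uv):
    K,rv,t=cal(n);R=cv2.Rodrigues(rv)[0];d=R.T@np.linalg.inv(K)@np.array([uv[0],uv[1],1.]);return -R.T@t,d
def onz(n,uv,z):
    o,d=ray(n,uv);return o+d*(z-o[2])/d[2]
def tri(a,b):
    o1,d1=ray('scene',a);o2,d2=ray('top',b);A=np.stack([d1,-d2],1);s=np.linalg.lstsq(A,o2-o1,rcond=None)[0]
    p,q=o1+s[0]*d1,o2+s[1]*d2;return (p+q)/2,np.linalg.norm(p-q)
E
python3 - <<'E'
import cv2,numpy as np
from h import *
t=cv2.imread('pics/top0.png');s=cv2.imread('pics/scene0.png')
a=cv2.resize(t[100:300,190:410],None,fx=3.6,fy=3,interpolation=2)
cv2.imwrite('pics/c1.png',cv2.resize(t[105:300,150:410],(780,585),interpolation=2))
cv2.imwrite('pics/c2.png',cv2.resize(s[145:325,190:430],(800,600),interpolation=2))
for n,im in(('top',t),('scene',s)):
    hsv=cv2.cvtColor(im,cv2.COLOR_BGR2HSV)
    m=((hsv[...,1]<50)&(hsv[...,2]>185)).astype(np.uint8)
    k,l,st,c=cv2.connectedComponentsWithStats(m)
    print(n,[(np.round(c[i],1).tolist(),st[i].tolist()) for i in range(1,k) if 25<st[i,4]<600])
    for nm,lo,hi in(('blue',(95,120,60),(125,255,255)),('red',(0,170,80),(8,255,255))):
        k,l,st,c=cv2.connectedComponentsWithStats(cv2.inRange(hsv,lo,hi))
        print(n,nm,[(np.round(c[i],1).tolist(),st[i].tolist()) for i in range(1,k) if 15<st[i,4]<3000])
E
```

```text
top [([151.3, 103.3], [143, 96, 19, 17, 35]), ([168.7, 112.0], [157, 105, 23, 13, 167]), ([452.4, 106.9], [406, 104, 97, 7, 328]), ([404.1, 135.8], [398, 132, 13, 9, 77]), ([433.0, 139.1], [427, 135, 12, 10, 76]), ([358.6, 207.3], [354, 203, 10, 10, 81]), ([189.0, 241.7], [178, 207, 23, 70, 119]), ([322.7, 246.5], [318, 242, 10, 10, 84]), ([377.0, 294.5], [369, 276, 17, 37, 184]), ([548.4, 303.5], [532, 297, 28, 16, 169])]
top blue [([165.6, 101.4], [157, 93, 17, 17, 186]), ([121.0, 123.3], [112, 115, 20, 19, 237]), ([360.1, 243.1], [355, 238, 11, 11, 98]), ([246.9, 244.4], [235, 242, 25, 6, 67])]
top red [([159.8, 186.9], [149, 176, 23, 23, 398])]
scene [([358.6, 55.9], [350, 47, 28, 23, 293]), ([229.0, 144.9], [220, 141, 19, 9, 117]), ([207.8, 177.0], [204, 175, 10, 6, 37]), ([426.6, 200.0], [422, 197, 11, 7, 51]), ([532.2, 206.3], [519, 199, 28, 21, 228]), ([457.2, 208.1], [452, 205, 12, 7, 54]), ([199.7, 212.5], [190, 207, 21, 12, 38]), ([441.0, 208.8], [432, 206, 19, 7, 60]), ([486.8, 219.7], [463, 213, 47, 14, 168]), ([117.0, 239.9], [110, 236, 14, 9, 68]), ([351.4, 242.6], [347, 240, 10, 6, 52]), ([300.0, 255.1], [295, 252, 11, 7, 62]), ([339.2, 321.6], [323, 309, 34, 26, 222]), ([57.9, 411.3], [43, 396, 26, 24, 247])]
scene blue [([228.6, 135.3], [223, 131, 12, 9, 92]), ([230.7, 226.6], [221, 223, 20, 8, 42]), ([339.0, 264.8], [333, 260, 13, 11, 111])]
scene red []
```

View pics/c1.png

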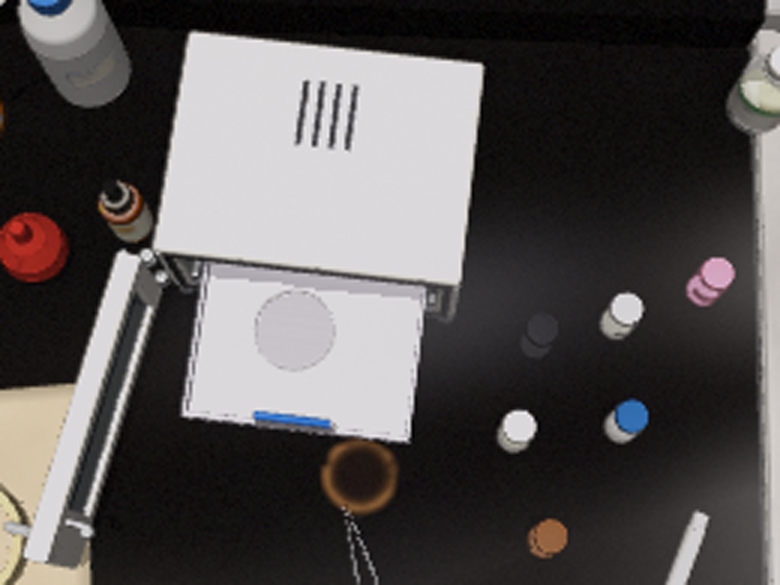

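View pics/c2.png

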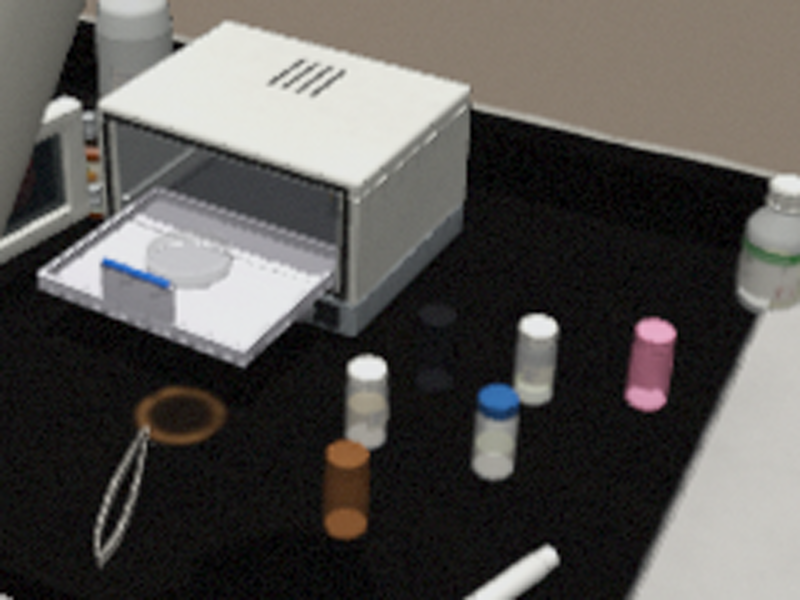

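Both white vials stand upright: crop c1 (517,430) and (625,310), c2 (367,400) and (537,358). The pink, black, brown and blue ones are clearly different. Next I'll measure.

```bash
python3 - <<'E'
from h import *
np.set_printoptions(precision=4,suppress=True)
print('v A',onz('top',(322.7,246.5),.058),onz('scene',(300,255.1),.058))
print('v B',onz('top',(358.6,207.3),.058),onz('scene',(351.4,242.6),.058))
print('blue',onz('top',(360.1,243.1),.058))
C=[onz('top',(150+x/3,105+y/3),.134) for x,y in((190,33),(483,65),(463,283),(158,250))]
for c in C: print('roof',c)
for i in range(4): print(np.linalg.norm(C[i]-C[(i+1)%4]),end=' ')
print()
fx=C[3]-C[0]; # left side back->front
for x,y in((183,415),(410,442),(205,262),(427,292)): print('shelf',onz('top',(150+x/3,105+y/3),.052))
print('tab',onz('top',(246.9,244.4),.082),tri((230.7,226.6),(246.9,244.4)))
print('petri',onz('top',(150+295/3,105+330/3),.055))
print('dropper',onz('top',(188,167),.1))
for p in ((125,253),(160,255),(28,558),(75,565)): print('door',onz('top',(150+p[0]/3,105+p[1]/3),.134))
print('handle',onz('top',(157,280),.11))
for p in((549,538),(540,330),(715,270)): print(onz('top',(150+p[0]/3,105+p[1]/3),.055))
print('tweezer ring',onz('top',(270,264),.0))
E
```

```text
v A [ 0.4542 -0.0479  0.058 ] [ 0.4541 -0.0519  0.058 ]
v B [ 0.547  -0.1282  0.058 ] [ 0.5467 -0.1327  0.058 ]
blue [ 0.4648 -0.1313  0.058 ]
roof [0.7241 0.2036 0.134 ]
roof [ 0.7065 -0.012   0.134 ]
roof [ 0.5416 -0.0013  0.134 ]
roof [0.5581 0.2147 0.134 ]
0.2162681293697702 0.16530912692032473 0.21660065567657946 0.16631153220404243 
shelf [0.4537 0.2023 0.052 ]
shelf [0.4392 0.0319 0.052 ]
shelf [0.5727 0.1938 0.052 ]
shelf [0.5549 0.0227 0.052 ]
tab [0.4495 0.1192 0.082 ] (array([0.4508, 0.118 , 0.0798]), np.float64(0.0033466439745901723))
petri [0.521  0.1217 0.055 ]
dropper [0.6156 0.2575 0.1   ]
door [0.5551 0.2378 0.134 ]
door [0.5545 0.213  0.134 ]
door [0.3411 0.2857 0.134 ]
door [0.3375 0.2539 0.134 ]
handle [0.3644 0.2992 0.11  ]
[ 0.3718 -0.072   0.055 ]
[ 0.5274 -0.0637  0.055 ]
[ 0.5792 -0.1972  0.055 ]
tweezer ring [0.4176 0.0697 0.    ]
```

```bash
cat >> h.py <<'E'
from scipy.spatial.transform import Rotation as Ro
np.set_printoptions(precision=4,suppress=True)
YAW=np.radians(-4.3); EX=np.array([np.cos(YAW),np.sin(YAW),0]);EY=np.array([-EX[1],EX[0],0]);O=np.array([.6326,.1005,0])
def inc(x,y,z): return O+x*EX+y*EY+np.array([0,0,z])
def toinc(p): d=np.asarray(p)-O; return np.array([d@EX,d@EY,p[2]])
RD=np.stack([[0,0,-1],EY,np.cross([0,0,-1],EY)],1)  # tool down, jaws along inc y
def go(P,R=RD):
    s=r.sense();T=s['ee_rot'];p=s['tcp_pos']
    print('turn',Ro.from_matrix(T.T@R).as_rotvec(degrees=True),'shift',T.T@(np.asarray(P)-p),'dist',np.linalg.norm(P-p))
E
python3 - <<'E'
from h import *
print(RD)
go(np.array([.454,-.05,.20])); go(np.array([.454,-.05,.029]))
for u in((158,291),(158,246)):pass
E
```

```text
[[ 0.      0.075   0.9972]
 [ 0.      0.9972 -0.075 ]
 [-1.      0.      0.    ]]
turn [26.4511 -0.0319 -0.1081] shift [0.0303 0.4069 0.4015] dist 0.572494683002443
turn [26.4511 -0.0319 -0.1081] shift [0.2013 0.4066 0.4015] dist 0.6058921183794842
```

move_arm(increments=[26.45, 0, 0, 0.03, 0.407, 0.4015, 0.05, 26.45, 0, 0, 0.03, 0.407, 0.4015, 0.05, 26.45, 0, 0, 0.03, 0.407, 0.4015, 0.05, 26.45, 0, 0, 0.03, 0.407, 0.4015, 0.05, 26.45, 0, 0, 0.03, 0.407, 0.4015, 0.05, 26.45, 0, 0, 0.03, 0.407, 0.4015, 0.05, 26.45, 0, 0, 0.03, 0.407, 0.4015, 0.05, 26.45, 0, 0, 0.03, 0.407, 0.4015, 0.05, 26.45, 0, 0, 0.03, 0.407, 0.4015, 0.05, 26.45, 0, 0, 0.03, 0.407, 0.4015, 0.05, 26.45, 0, 0, 0.03, 0.407, 0.4015, 0.05, 26.45, 0, 0, 0.03, 0.407, 0.4015, 0.05])

```text
time_s: 1.1
tcp_pos: [0.4243, -0.1205, 0.2046]
ee_rot: [[0.0, 0.075, 0.997], [0.0, 0.997, -0.075], [-1.0, 0.0, 0.0]]
wrist_force: [0.8, 0.3, 0.5]
gripper_width: 0.572
```

```bash
python3 - <<'E'
from h import *
go(np.array([.454,-.05,.12]))
E
```

```text
turn [ 0.0221  0.0092 -0.0081] shift [0.0846 0.0725 0.0243] dist 0.11405546534849102
```

move_arm(increments=[0, 0, 0, 0.085, 0.0725, 0.0243, 0.05, 0, 0, 0, 0.085, 0.0725, 0.0243, 0.05, 0, 0, 0, 0.085, 0.0725, 0.0243, 0.05, 0, 0, 0, 0.085, 0.0725, 0.0243, 0.05, 0, 0, 0, 0.085, 0.0725, 0.0243, 0.05])

```text
time_s: 1.52
tcp_pos: [0.4533, -0.0515, 0.1183]
ee_rot: [[-0.004, 0.073, 0.997], [-0.001, 0.997, -0.073], [-1.0, -0.001, -0.004]]
wrist_force: [-0.2, -0.5, 0.9]
gripper_width: 0.572
```

```bash
python3 - <<'E'
from h import *
print(r.sense()['tcp_pos'])
go(np.array([.454,-.05,.029]))
for n in("scene","top"):
    im=r.capture(n); cv2.imwrite(f"pics/{n}1.png",im[:,:,::-1])
E
```

```text
[ 0.4533 -0.0515  0.1183]
turn [ 0.1402 -0.2205  0.0761] shift [0.0893 0.0017 0.001 ] dist 0.08935059007022529
```

View pics/scene1.png

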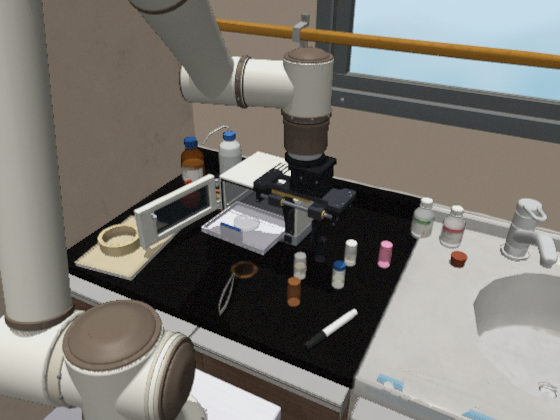

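View pics/top1.png

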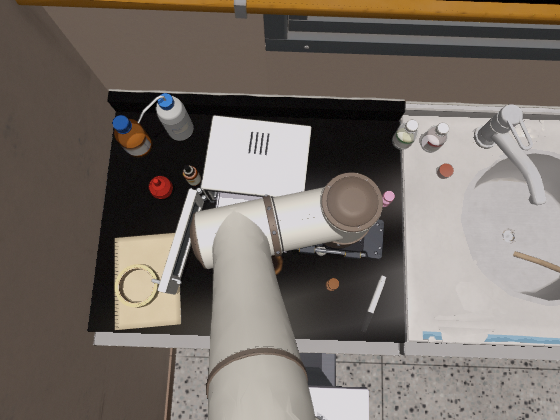

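The gripper hovers over white vial A: cap at (300,255) in scene, fingers straddling above it. I'll descend and close.

move_arm(increments=[0, 0, 0, 0.03, 0.0015, 0.001, 0.05, 0, 0, 0, 0.06, 0.0015, 0.001, 0.05, 0, 0, 0, 0.08, 0.0015, 0.001, 0.05, 0, 0, 0, 0.088, 0.0015, 0.001, 0.05, 0, 0, 0, 0.088, 0.0015, 0.001, 0.05, 0, 0, 0, 0.088, 0.0015, 0.001, 0.02, 0, 0, 0, 0.088, 0.0015, 0.001, 0.02, 0, 0, 0, 0.088, 0.0015, 0.001, 0.02, 0, 0, 0, 0.088, 0.0015, 0.001, 0.02, 0, 0, 0, 0.088, 0.0015, 0.001, 0.02, 0, 0, 0, 0.088, 0.0015, 0.001, 0.02, 0, 0, 0, 0.088, 0.0015, 0.001, 0.02])

```text
time_s: 2.62
tcp_pos: [0.4558, -0.0505, 0.0326]
ee_rot: [[0.002, 0.074, 0.997], [0.0, 0.997, -0.074], [-1.0, 0.0, 0.002]]
wrist_force: [-1.0, 0.3, 5.9]
gripper_width: 0.303
```

```bash
python3 - <<'E'
from h import *
for x,y in((183,415),(410,442)): print('front corner',toinc(onz('top',(150+x/3,105+y/3),.052)))
print('tab',toinc(onz('top',(246.9,244.4),.082)),toinc(tri((230.7,226.6),(246.9,244.4))[0]))
# scene corners
for x,y in((40,275),(246,352)): print('sc',toinc(onz('scene',(190+x*.3,145+y*.3),.052)))
print('petri',toinc(onz('top',(150+295/3,105+330/3),.055)))
P=onz('scene',(190+190*.3,145+258*.3),.055);print('petri sc',toinc(P))
for x,y in((103,105),(350,188),(470,90)): print('roof sc',toinc(onz('scene',(190+x*.3,145+y*.3),.134)))
for x,y in((190,33),(483,65),(463,283),(158,250)):print('roof top',toinc(onz('top',(150+x/3,105+y/3),.134)))
go(np.array(r.sense()['tcp_pos'])+[0,0,.12])
E
```

```text
front corner [-0.186   0.0881  0.052 ]
front corner [-0.1877 -0.0829  0.052 ]
tab [-0.184   0.0049  0.082 ] [-0.1826  0.0038  0.0798]
sc [-0.1863  0.0827  0.052 ]
sc [-0.1865 -0.0875  0.052 ]
petri [-0.1129  0.0128  0.055 ]
petri sc [-0.1176  0.0037  0.055 ]
roof sc [-0.0831  0.1004  0.134 ]
roof sc [-0.0918 -0.1087  0.134 ]
roof sc [ 0.0772 -0.1136  0.134 ]
roof top [0.0835 0.1097 0.134 ]
roof top [ 0.0822 -0.1066  0.134 ]
roof top [-0.0831 -0.1083  0.134 ]
roof top [-0.0828  0.1083  0.134 ]
turn [ 0.0486  0.0958 -0.0131] shift [-0.12    0.      0.0002] dist 0.12
```

move_arm(increments=[0, 0, 0, -0.015, 0, 0, 0.02, 0, 0, 0, -0.04, 0, 0, 0.02, 0, 0, 0, -0.075, 0, 0, 0.02, 0, 0, 0, -0.105, 0, 0, 0.02, 0, 0, 0, -0.12, 0, 0, 0.02, 0, 0, 0, -0.12, 0, 0, 0.02, 0, 0, 0, -0.12, 0, 0, 0.02])

```text
time_s: 3.2
tcp_pos: [0.4551, -0.0505, 0.1521]
ee_rot: [[0.002, 0.075, 0.997], [0.001, 0.997, -0.075], [-1.0, 0.001, 0.002]]
wrist_force: [0.3, -0.0, -1.4]
gripper_width: 0.302
```

```bash
python3 - <<'E'
from h import *
s=r.sense();print(s['tcp_pos'],s['gripper_width'],s['wrist_force'])
go(inc(-.128,-.055,.15))
E
```

```text
[ 0.4551 -0.0505  0.1521] 0.3016467645094665 [ 0.3151 -0.0137 -1.3728]
turn [-0.006   0.0913 -0.061 ] shift [0.0023 0.1088 0.0377] dist 0.11520644748918653
```

move_arm(increments=[0, 0, 0, 0, 0.015, 0.005, 0.02, 0, 0, 0, 0, 0.04, 0.015, 0.02, 0, 0, 0, 0, 0.07, 0.025, 0.02, 0, 0, 0, 0, 0.095, 0.0335, 0.02, 0, 0, 0, 0, 0.109, 0.0375, 0.02, 0, 0, 0, 0, 0.109, 0.0375, 0.02, 0, 0, 0, 0, 0.109, 0.0375, 0.02, 0, 0, 0, 0, 0.109, 0.0375, 0.02])

```text
time_s: 3.87
tcp_pos: [0.4995, 0.0545, 0.1506]
ee_rot: [[-0.003, 0.075, 0.997], [-0.001, 0.997, -0.075], [-1.0, -0.001, -0.003]]
wrist_force: [-0.5, -0.7, -0.5]
gripper_width: 0.303
```

```bash
python3 - <<'E'
from h import *
s=r.sense();print(s['tcp_pos'],s['gripper_width'],s['wrist_force'])
go(inc(-.128,-.055,.0755))
for n in("scene","top"):
    im=r.capture(n); cv2.imwrite(f"pics/{n}2.png",cv2.resize(im[130:310,170:410,::-1],(800,600),interpolation=2))
E
```

```text
[0.4995 0.0545 0.1506] 0.3029929759315117 [-0.5131 -0.7188 -0.4766]
turn [-0.0149 -0.1566  0.0655] shift [0.075  0.001  0.0015] dist 0.0750708464945511
```

View pics/scene2.png

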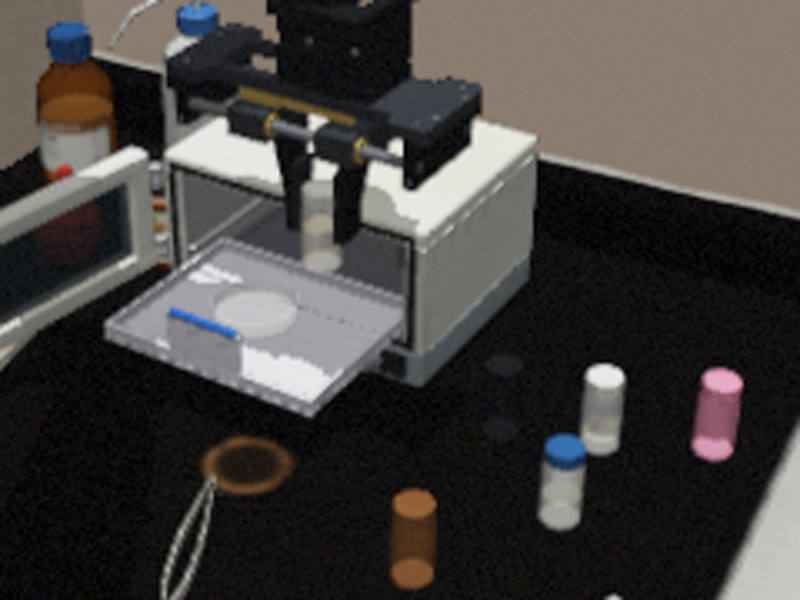

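The vial is held upright over the shelf's right side, at crop (322,240). Next I'll lower it, slowly at the end.

move_arm(increments=[0, 0, 0, 0.02, 0.001, -0.001, 0.02, 0, 0, 0, 0.045, 0.001, -0.001, 0.02, 0, 0, 0, 0.06, 0.001, -0.001, 0.02, 0, 0, 0, 0.068, 0.001, -0.001, 0.02, 0, 0, 0, 0.071, 0.001, -0.001, 0.02, 0, 0, 0, 0.072, 0.001, -0.001, 0.02, 0, 0, 0, 0.072, 0.001, -0.001, 0.02, 0, 0, 0, 0.072, 0.001, -0.001, 0.02])

```text
time_s: 4.63
tcp_pos: [0.5004, 0.0564, 0.0806]
ee_rot: [[0.002, 0.075, 0.997], [0.001, 0.997, -0.075], [-1.0, 0.001, 0.002]]
wrist_force: [-0.1, 0.1, -0.5]
gripper_width: 0.301
```

move_arm(increments=[0, 0, 0, 0.002, 0, 0, 0.02, 0, 0, 0, 0.004, 0, 0, 0.02, 0, 0, 0, 0.004, 0, 0, 0.02, 0, 0, 0, 0.004, 0, 0, 0.02])

```text
time_s: 4.97
tcp_pos: [0.4997, 0.0563, 0.0757]
ee_rot: [[0.0, 0.075, 0.997], [0.0, 0.997, -0.075], [-1.0, 0.0, 0.0]]
wrist_force: [0.3, -0.5, 0.5]
gripper_width: 0.297
```

move_arm(increments=[0, 0, 0, 0.0015, 0, 0, 0.02, 0, 0, 0, 0.0015, 0, 0, 0.02, 0, 0, 0, 0.0015, 0, 0, 0.02])

```text
time_s: 5.22
tcp_pos: [0.5001, 0.0565, 0.0746]
ee_rot: [[0.001, 0.074, 0.997], [0.0, 0.997, -0.074], [-1.0, 0.0, 0.001]]
wrist_force: [-0.7, -1.7, 2.7]
gripper_width: 0.305
```

move_arm(increments=[0, 0, 0, 0, 0, 0, 0.032, 0, 0, 0, 0, 0, 0, 0.038, 0, 0, 0, 0, 0, 0, 0.045, 0, 0, 0, 0, 0, 0, 0.045, 0, 0, 0, 0, 0, 0, 0.045, 0, 0, 0, -0.02, 0, 0, 0.045, 0, 0, 0, -0.05, 0, 0, 0.045, 0, 0, 0, -0.085, 0, 0, 0.045, 0, 0, 0, -0.085, 0, 0, 0.045, 0, 0, 0, -0.085, 0, 0, 0.045])

```text
time_s: 6.05
tcp_pos: [0.5009, 0.0569, 0.1613]
ee_rot: [[0.005, 0.075, 0.997], [0.002, 0.997, -0.075], [-1.0, 0.003, 0.005]]
wrist_force: [-0.2, 0.1, -0.3]
gripper_width: 0.518
```

```bash
python3 - <<'E'
from h import *
s=r.sense();print(s['tcp_pos'],s['gripper_width'],s['wrist_force'])
go(np.array([.547,-.1305,.13]))
for n in("scene",):
    im=r.capture(n); cv2.imwrite(f"pics/{n}3.png",cv2.resize(im[130:310,170:410,::-1],(800,600),interpolation=2))
E
```

```text
[0.5009 0.0569 0.1613] 0.5179054998539934 [-0.1668  0.0879 -0.3487]
turn [ 0.0153  0.2692 -0.1487] shift [ 0.0311 -0.1835  0.0598] dist 0.19545505109502512
```

View pics/scene3.png

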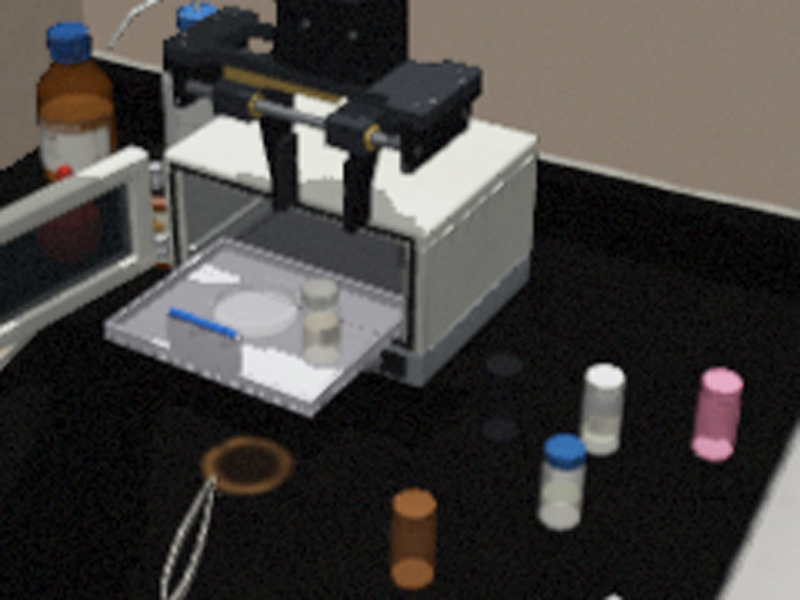

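Vial 1 stands on the shelf at crop (322,320). Now vial B.

move_arm(increments=[0, 0, 0, 0, -0.1835, 0.06, 0.05, 0, 0, 0, 0, -0.1835, 0.06, 0.05, 0, 0, 0, 0, -0.1835, 0.06, 0.05, 0, 0, 0, 0, -0.1835, 0.06, 0.05, 0, 0, 0, 0, -0.1835, 0.06, 0.05, 0, 0, 0, 0, -0.1835, 0.06, 0.05, 0, 0, 0, 0.04, -0.1835, 0.06, 0.05, 0, 0, 0, 0.04, -0.1835, 0.06, 0.05, 0, 0, 0, 0.04, -0.1835, 0.06, 0.05])

```text
time_s: 6.85
tcp_pos: [0.5435, -0.1312, 0.1165]
ee_rot: [[-0.008, 0.075, 0.997], [-0.0, 0.997, -0.075], [-1.0, -0.001, -0.008]]
wrist_force: [-0.2, -0.3, 0.2]
gripper_width: 0.575
```

```bash
python3 - <<'E'
from h import *
s=r.sense();print(s['tcp_pos'],s['gripper_width'],s['wrist_force'])
go(np.array([.547,-.1305,.0305]))
for n in("scene",):
    im=r.capture(n); cv2.imwrite(f"pics/{n}4.png",cv2.resize(im[130:310,230:470,::-1],(800,600),interpolation=2))
E
```

```text
[ 0.5435 -0.1312  0.1165] 0.5754544440770951 [-0.2495 -0.2624  0.1645]
turn [-0.0029 -0.4326  0.0442] shift [0.086  0.001  0.0041] dist 0.08610304778998985
```

View pics/scene4.png

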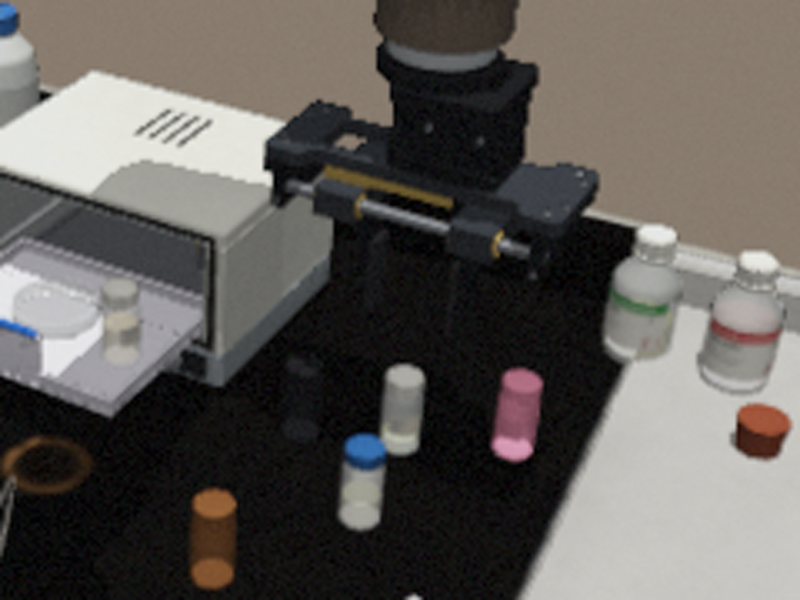

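Fingers straddle vial B, whose cap is at crop (403,378). Descending.

move_arm(increments=[0, 0, 0, 0.03, 0.001, 0.002, 0.05, 0, 0, 0, 0.06, 0.001, 0.002, 0.05, 0, 0, 0, 0.08, 0.001, 0.002, 0.05, 0, 0, 0, 0.085, 0.001, 0.002, 0.05, 0, 0, 0, 0.085, 0.001, 0.002, 0.05, 0, 0, 0, 0.085, 0.001, 0.002, 0.02, 0, 0, 0, 0.085, 0.001, 0.002, 0.02, 0, 0, 0, 0.085, 0.001, 0.002, 0.02, 0, 0, 0, 0.085, 0.001, 0.002, 0.02, 0, 0, 0, 0.085, 0.001, 0.002, 0.02, 0, 0, 0, 0.085, 0.001, 0.002, 0.02, 0, 0, 0, 0.085, 0.001, 0.002, 0.02])

```text
time_s: 7.9
tcp_pos: [0.5486, -0.1303, 0.0352]
ee_rot: [[0.002, 0.074, 0.997], [-0.0, 0.997, -0.074], [-1.0, -0.0, 0.002]]
wrist_force: [-0.4, 0.8, 6.1]
gripper_width: 0.299
```

move_arm(increments=[0, 0, 0, -0.015, 0, 0, 0.02, 0, 0, 0, -0.04, 0, 0, 0.02, 0, 0, 0, -0.075, 0, 0, 0.02, 0, 0, 0, -0.105, 0, 0, 0.02, 0, 0, 0, -0.12, 0, 0, 0.02, 0, 0, 0, -0.12, 0, 0, 0.02, 0, 0, 0, -0.12, 0, 0, 0.02])

```text
time_s: 8.48
tcp_pos: [0.5479, -0.1302, 0.1547]
ee_rot: [[0.002, 0.075, 0.997], [0.001, 0.997, -0.075], [-1.0, 0.001, 0.001]]
wrist_force: [-0.5, 0.2, -0.9]
gripper_width: 0.3
```

```bash
python3 - <<'E'
from h import *
s=r.sense();print(s['tcp_pos'],s['gripper_width'],s['wrist_force'])
go(inc(-.164,-.055,.15))
E
```

```text
[ 0.5479 -0.1302  0.1547] 0.29979487780317904 [-0.5448  0.2144 -0.9117]
turn [-0.0116  0.0858 -0.0372] shift [ 0.0047  0.1814 -0.0969] dist 0.20572695900879082
```

move_arm(increments=[0, 0, 0, 0, 0.01, -0.02, 0.02, 0, 0, 0, 0, 0.02, -0.05, 0.02, 0, 0, 0, 0, 0.04, -0.08, 0.02, 0, 0, 0, 0, 0.075, -0.097, 0.02, 0, 0, 0, 0, 0.11, -0.097, 0.02, 0, 0, 0, 0, 0.145, -0.097, 0.02, 0, 0, 0, 0, 0.17, -0.097, 0.02, 0, 0, 0, 0, 0.1815, -0.097, 0.02, 0, 0, 0, 0, 0.1815, -0.097, 0.02, 0, 0, 0, 0, 0.1815, -0.097, 0.02, 0, 0, 0, 0, 0.1815, -0.097, 0.02])

```text
time_s: 9.4
tcp_pos: [0.464, 0.0569, 0.1532]
ee_rot: [[-0.002, 0.076, 0.997], [-0.001, 0.997, -0.076], [-1.0, -0.001, -0.002]]
wrist_force: [0.2, -0.7, 0.6]
gripper_width: 0.305
```

```bash
python3 - <<'E'
from h import *
s=r.sense();print(s['tcp_pos'],s['gripper_width'],s['wrist_force'])
go(inc(-.164,-.055,.0772))
for n in("scene","top"):
    im=r.capture(n); cv2.imwrite(f"pics/{n}5.png",cv2.resize(im[130:310,170:410,::-1],(800,600),interpolation=2))
E
```

```text
[0.464  0.0569 0.1532] 0.30454454469823083 [ 0.2201 -0.6597  0.6027]
turn [-0.045  -0.1281  0.0633] shift [0.076  0.0012 0.001 ] dist 0.07604771003257876
```

View pics/scene5.png

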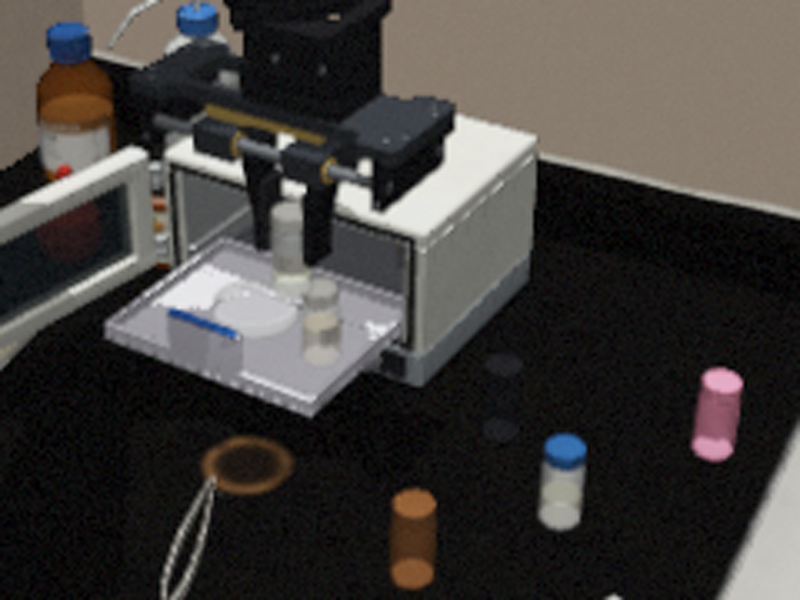

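move_arm(increments=[0, 0, 0, 0.02, 0.001, 0, 0.02, 0, 0, 0, 0.045, 0.001, 0, 0.02, 0, 0, 0, 0.06, 0.001, 0, 0.02, 0, 0, 0, 0.068, 0.001, 0, 0.02, 0, 0, 0, 0.072, 0.001, 0, 0.02, 0, 0, 0, 0.074, 0.001, 0, 0.02, 0, 0, 0, 0.074, 0.001, 0, 0.02, 0, 0, 0, 0.074, 0.001, 0, 0.02])

```text
time_s: 10.17
tcp_pos: [0.4655, 0.059, 0.0809]
ee_rot: [[0.002, 0.075, 0.997], [0.001, 0.997, -0.075], [-1.0, 0.001, 0.002]]
wrist_force: [-0.0, 0.3, -1.0]
gripper_width: 0.297
```

move_arm(increments=[0, 0, 0, 0.0015, 0, 0, 0.02, 0, 0, 0, 0.003, 0, 0, 0.02, 0, 0, 0, 0.003, 0, 0, 0.02, 0, 0, 0, 0.003, 0, 0, 0.02])

```text
time_s: 10.5
tcp_pos: [0.4648, 0.059, 0.0773]
ee_rot: [[0.0, 0.075, 0.997], [0.0, 0.997, -0.075], [-1.0, 0.0, 0.0]]
wrist_force: [-0.1, 0.1, 0.0]
gripper_width: 0.302
```

move_arm(increments=[0, 0, 0, 0.001, 0, 0, 0.02, 0, 0, 0, 0.001, 0, 0, 0.02, 0, 0, 0, 0.001, 0, 0, 0.02])

```text
time_s: 10.75
tcp_pos: [0.4655, 0.059, 0.0771]
ee_rot: [[0.001, 0.074, 0.997], [-0.0, 0.997, -0.074], [-1.0, 0.0, 0.001]]
wrist_force: [-0.5, -0.7, 4.7]
gripper_width: 0.304
```

Contact (4.7 N). Release and rise.

move_arm(increments=[0, 0, 0, 0, 0, 0, 0.032, 0, 0, 0, 0, 0, 0, 0.038, 0, 0, 0, 0, 0, 0, 0.045, 0, 0, 0, 0, 0, 0, 0.045, 0, 0, 0, 0, 0, 0, 0.045, 0, 0, 0, -0.02, 0, 0, 0.045, 0, 0, 0, -0.05, 0, 0, 0.045, 0, 0, 0, -0.085, 0, 0, 0.045, 0, 0, 0, -0.085, 0, 0, 0.045, 0, 0, 0, -0.085, 0, -0.04, 0, 0, 0, 0, -0.085, 0, -0.06, 0, 0, 0, 0, -0.085, 0, -0.06, 0])

```text
time_s: 11.75
tcp_pos: [0.401, 0.0625, 0.1606]
ee_rot: [[-0.003, 0.074, 0.997], [-0.0, 0.997, -0.074], [-1.0, -0.0, -0.003]]
wrist_force: [0.2, -0.3, -0.4]
gripper_width: 0.367
```

```bash
python3 - <<'E'
from h import *
s=r.sense();print(s['tcp_pos'],s['gripper_width'],s['wrist_force'])
go(inc(-.225,-.001,.15))
for n in("scene","top"):
    im=r.capture(n); cv2.imwrite(f"pics/{n}6.png",cv2.resize(im[130:310,170:410,::-1],(800,600),interpolation=2))
E
```

```text
[0.401  0.0625 0.1606] 0.36668304574963023 [ 0.2117 -0.2696 -0.3829]
turn [ 0.0297 -0.1523  0.0133] shift [0.0106 0.0543 0.0031] dist 0.05539168671900246
```

View pics/scene6.png

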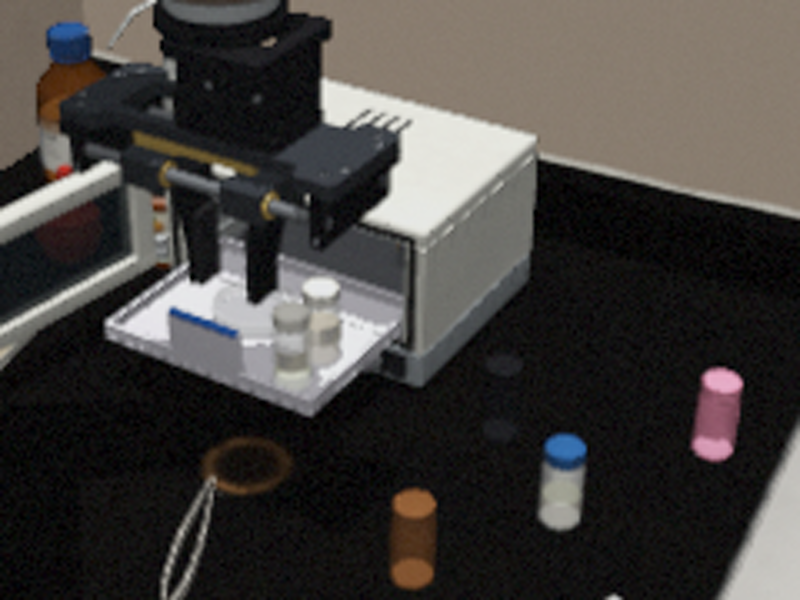

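View pics/top6.png

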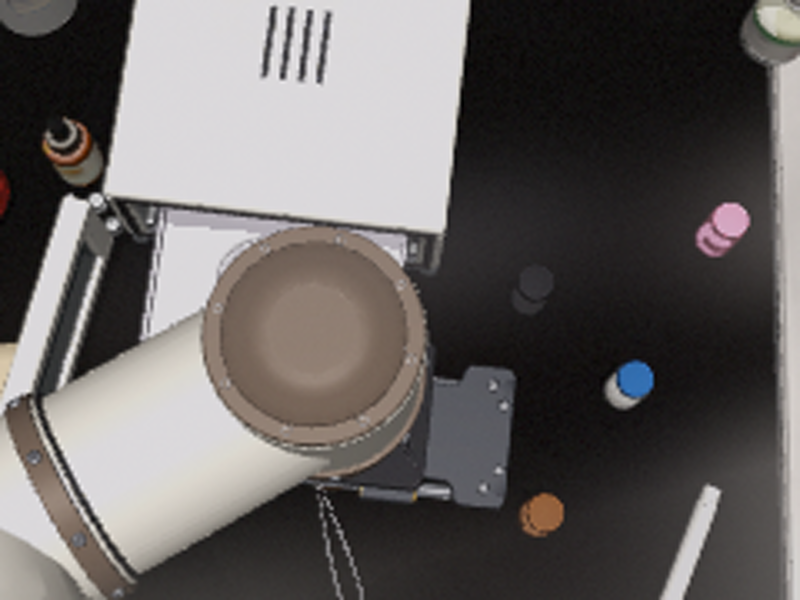

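Both white vials stand on the shelf: crop scene6 (293,345) and (322,320), clear of the tab and dish. Next I'll put the closed fingers in front of the tab.

move_arm(increments=[0, 0, 0, 0, 0.055, 0, 0, 0, 0, 0, 0, 0.055, 0, 0, 0, 0, 0, 0, 0.055, 0, 0, 0, 0, 0, 0.03, 0.055, 0, 0, 0, 0, 0, 0.06, 0.055, 0, 0, 0, 0, 0, 0.0795, 0.055, 0, 0, 0, 0, 0, 0.0795, 0.055, 0, 0, 0, 0, 0, 0.0795, 0.055, 0, 0, 0, 0, 0, 0.0795, 0.055, 0, 0])

```text
time_s: 12.6
tcp_pos: [0.4103, 0.1186, 0.0825]
ee_rot: [[0.002, 0.075, 0.997], [0.001, 0.997, -0.075], [-1.0, 0.001, 0.002]]
wrist_force: [0.4, 0.9, 0.3]
gripper_width: 0.004
```

```bash
python3 - <<'E'
from h import *
s=r.sense();print(s['tcp_pos'],toinc(s['tcp_pos']),s['gripper_width'],s['wrist_force'])
go(inc(-.197,-.001,.079))
for n in("scene",):
    im=r.capture(n); cv2.imwrite(f"pics/{n}7.png",cv2.resize(im[130:310,170:410,::-1],(800,600),interpolation=2))
E
```

```text
[0.4103 0.1186 0.0825] [-0.2231  0.0013  0.0825] 0.003974939641457821 [0.4077 0.9473 0.3136]
turn [ 0.0155  0.0902 -0.0458] shift [ 0.0036 -0.0023  0.0261] dist 0.02642050957415198
```

View pics/scene7.png

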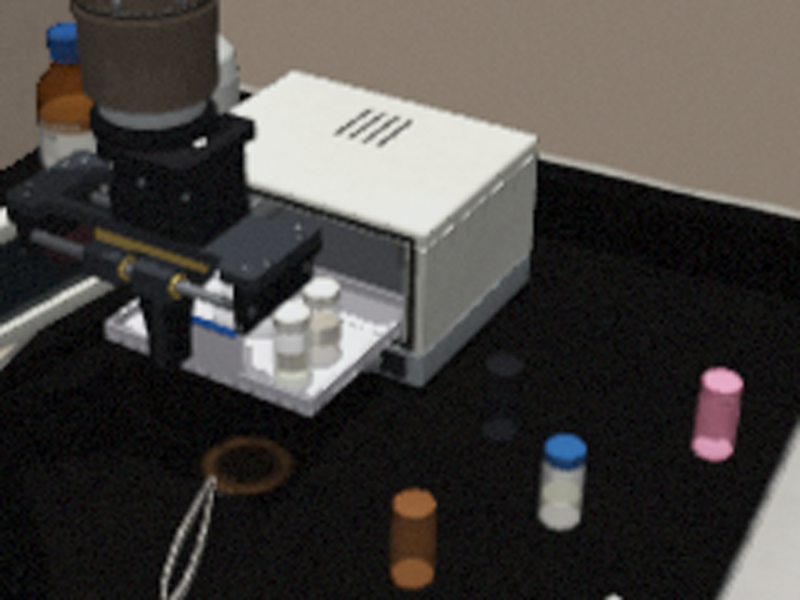

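move_arm(increments=[0, 0, 0, 0.003, -0.0015, 0.005, 0, 0, 0, 0, 0.003, -0.0015, 0.01, 0, 0, 0, 0, 0.003, -0.0015, 0.014, 0, 0, 0, 0, 0.003, -0.0015, 0.017, 0, 0, 0, 0, 0.003, -0.0015, 0.02, 0, 0, 0, 0, 0.003, -0.0015, 0.022, 0, 0, 0, 0, 0.003, -0.0015, 0.024, 0, 0, 0, 0, 0.003, -0.0015, 0.026, 0, 0, 0, 0, 0.003, -0.0015, 0.028, 0, 0, 0, 0, 0.003, -0.0015, 0.03, 0, 0, 0, 0, 0.003, -0.0015, 0.032, 0, 0, 0, 0, 0.003, -0.0015, 0.034, 0])

```text
time_s: 13.65
tcp_pos: [0.4427, 0.1141, 0.0785]
ee_rot: [[-0.001, 0.075, 0.997], [-0.0, 0.997, -0.075], [-1.0, -0.0, -0.001]]
wrist_force: [-2.2, -0.2, 0.7]
gripper_width: 0.007
```

move_arm(increments=[0, 0, 0, 0, 0, 0.003, 0, 0, 0, 0, 0, 0, 0.007, 0, 0, 0, 0, 0, 0, 0.011, 0, 0, 0, 0, 0, 0, 0.015, 0, 0, 0, 0, 0, 0, 0.019, 0, 0, 0, 0, 0, 0, 0.023, 0, 0, 0, 0, 0, 0, 0.027, 0, 0, 0, 0, 0, 0, 0.031, 0, 0, 0, 0, 0, 0, 0.035, 0, 0, 0, 0, 0, 0, 0.039, 0, 0, 0, 0, 0, 0, 0.042, 0, 0, 0, 0, 0, 0, 0.044, 0])

```text
time_s: 14.65
tcp_pos: [0.4872, 0.1109, 0.0786]
ee_rot: [[0.0, 0.075, 0.997], [0.0, 0.997, -0.075], [-1.0, 0.0, 0.0]]
wrist_force: [-0.9, -0.2, -0.4]
gripper_width: 0.002
```

```bash
python3 - <<'E'
from h import *
s=r.sense();print(toinc(s['tcp_pos']),s['wrist_force'])
for n in("scene",):
    im=r.capture(n); cv2.imwrite(f"pics/{n}8.png",cv2.resize(im[130:310,170:410,::-1],(800,600),interpolation=2))
E
```

```text
[-0.1458 -0.0005  0.0786] [-0.9215 -0.1719 -0.3517]
```

View pics/scene8.png

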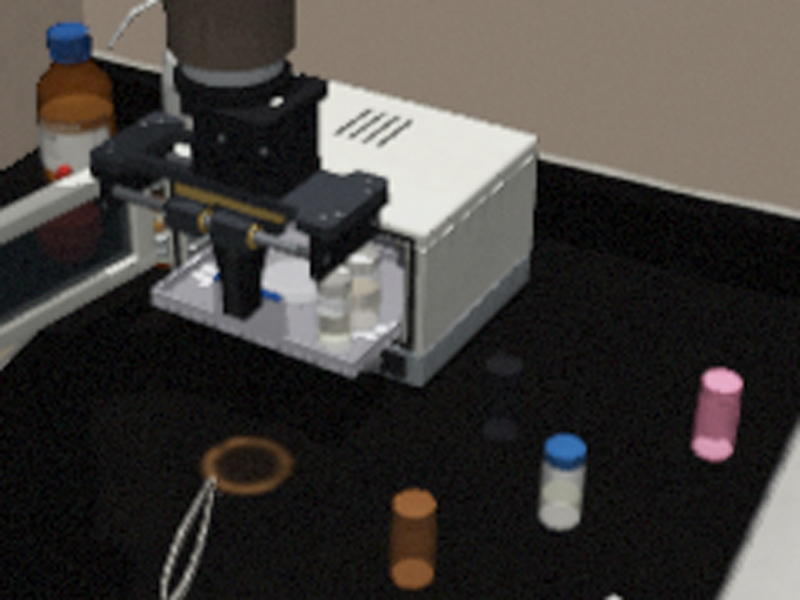

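```bash
python3 - <<'E'
from h import *
for z in(.12,.13,.1405,.15):
  for dx in(-.0375,.0375):
    p=proj('scene',inc(-.1458+dx,-.0955,z))[0];print(z,dx,(p[0]-170)/.3,(p[1]-130)/.3)
E
```

```text
0.12 -0.0375 324.9207787764251 315.2987706501646
0.12 0.0375 386.2368005025138 261.8542646122536
0.13 -0.0375 324.7873748008895 301.8019656645856
0.13 0.0375 386.4201472115853 248.79981297426156
0.1405 -0.0375 324.64576077400903 287.47452979651825
0.1405 0.0375 386.6146653001289 234.94994900632625
0.15 -0.0375 324.5162525994467 274.3718724799818
0.15 0.0375 386.792453893987 222.29124020233343
```

The body's lower corners, at crop (318,278) and (385,222), match z≈0.147, so it clears the 0.134 roof. Continuing.

move_arm(increments=[0, 0, 0, 0, 0, 0.003, 0, 0, 0, 0, 0, 0, 0.007, 0, 0, 0, 0, 0, 0, 0.011, 0, 0, 0, 0, 0, 0, 0.015, 0, 0, 0, 0, 0, 0, 0.019, 0, 0, 0, 0, 0, 0, 0.023, 0, 0, 0, 0, 0, 0, 0.027, 0, 0, 0, 0, 0, 0, 0.031, 0, 0, 0, 0, 0, 0, 0.035, 0, 0, 0, 0, 0, 0, 0.038, 0, 0, 0, 0, 0, 0, 0.041, 0, 0, 0, 0, 0, 0, 0.043, 0])

```text
time_s: 15.7
tcp_pos: [0.53, 0.1076, 0.0786]
ee_rot: [[-0.0, 0.075, 0.997], [-0.0, 0.997, -0.075], [-1.0, -0.0, -0.0]]
wrist_force: [-1.5, -0.3, -0.9]
gripper_width: 0.007
```

move_arm(increments=[0, 0, 0, 0, 0, 0.002, 0, 0, 0, 0, 0, 0, 0.003, 0, 0, 0, 0, 0, 0, 0.004, 0, 0, 0, 0, 0, 0, 0.005, 0, 0, 0, 0, 0, 0, 0.006, 0, 0, 0, 0, 0, 0, 0.006, 0])

```text
time_s: 16.2
tcp_pos: [0.5358, 0.1073, 0.0787]
ee_rot: [[0.0, 0.075, 0.997], [0.0, 0.997, -0.075], [-1.0, 0.0, 0.0]]
wrist_force: [-1.7, -0.6, -0.5]
gripper_width: 0.006
```

move_arm(increments=[0, 0, 0, 0, 0, 0.001, 0, 0, 0, 0, 0, 0, 0.002, 0, 0, 0, 0, 0, 0, 0.003, 0, 0, 0, 0, 0, 0, 0.003, 0])

```text
time_s: 16.53
tcp_pos: [0.5384, 0.1071, 0.0787]
ee_rot: [[-0.001, 0.075, 0.997], [0.0, 0.997, -0.075], [-1.0, 0.0, -0.001]]
wrist_force: [-3.3, 0.1, 0.7]
gripper_width: 0.005
```

move_arm(increments=[0, 0, 0, 0, 0, 0.001, 0, 0, 0, 0, 0, 0, 0.002, 0, 0, 0, 0, 0, 0, 0.003, 0, 0, 0, 0, 0, 0, 0.003, 0])

```text
time_s: 16.87
tcp_pos: [0.5382, 0.107, 0.0787]
ee_rot: [[-0.007, 0.076, 0.997], [-0.001, 0.997, -0.076], [-1.0, -0.001, -0.006]]
wrist_force: [-13.5, 4.2, 8.6]
gripper_width: 0.01
```

The shelf hit its stop: no advance at 13.5 N, TCP at inc x≈−94 mm against −93 expected. Retreating and checking.

move_arm(increments=[0, 0, 0, 0, 0, -0.01, 0, 0, 0, 0, 0, 0, -0.03, 0, 0, 0, 0, 0, 0, -0.06, 0, 0, 0, 0, -0.03, 0, -0.09, 0, 0, 0, 0, -0.07, 0, -0.12, 0, 0, 0, 0, -0.1, 0.02, -0.14, 0, 0, 0, 0, -0.1, 0.05, -0.15, 0, 0, 0, 0, -0.1, 0.08, -0.16, 0, 0, 0, 0, -0.1, 0.08, -0.16, 0, 0, 0, 0, -0.1, 0.08, -0.16, 0])

```text
time_s: 17.7
tcp_pos: [0.3883, 0.2004, 0.1795]
ee_rot: [[0.003, 0.071, 0.997], [0.002, 0.997, -0.071], [-1.0, 0.003, 0.003]]
wrist_force: [-0.1, -0.6, -0.4]
gripper_width: 0.007
```

```bash
python3 - <<'E'
from h import *
s=r.sense();print(s['tcp_pos'],toinc(s['tcp_pos']),s['wrist_force'],s['joints'])
for n in("scene","top"):
    im=r.capture(n); cv2.imwrite(f"pics/{n}9.png",cv2.resize(im[130:310,90:330,::-1],(800,600),interpolation=2))
E
```

```text
[0.3883 0.2004 0.1795] [-0.2511  0.0813  0.1795] [-0.1333 -0.5957 -0.3776] [  48.7631    6.2673  -29.123     0.0306  -54.4009 -142.8732]
```

View pics/scene9.png

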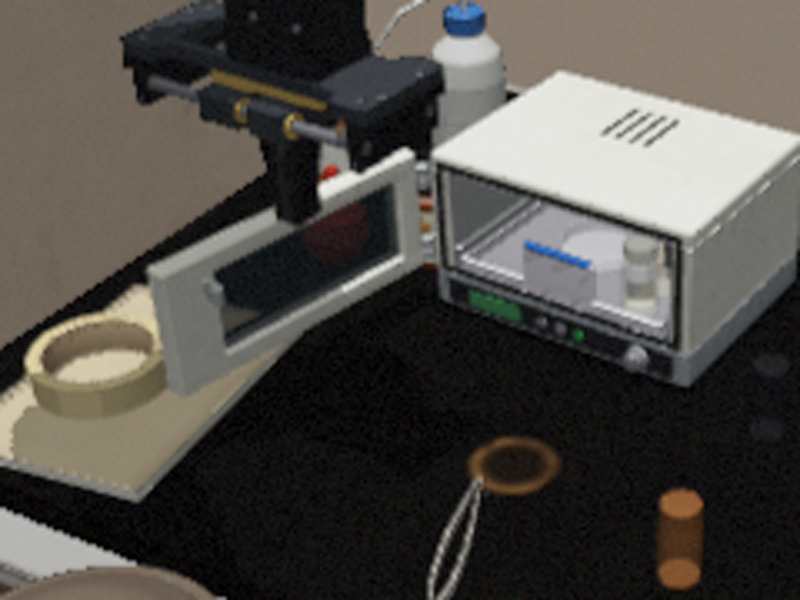

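View pics/top9.png

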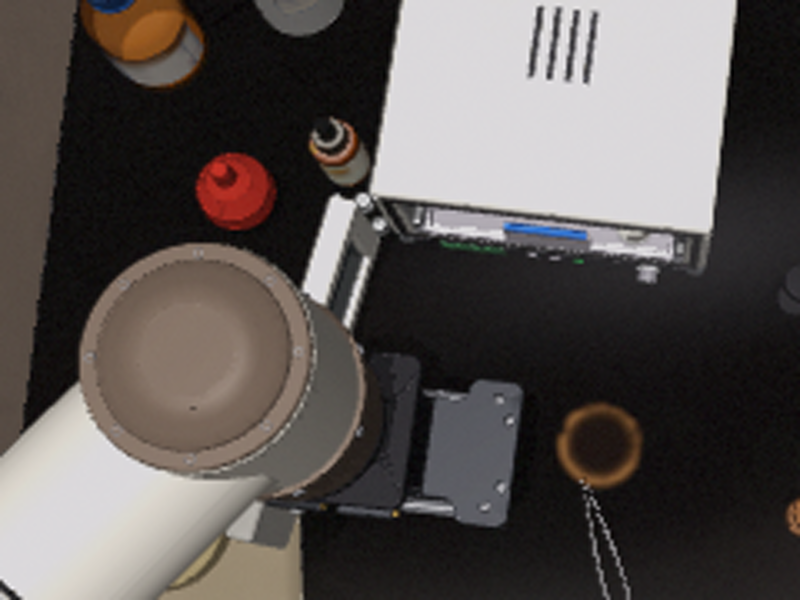

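Shelf is home: the tab's blue edge is at crop top9 (545,235), just inside the front. The vials are standing at crop scene9 (640,270). The door stands open about 98°. Next is a plan for the sweep on its outer face.

```bash
cat >> h.py <<'E'
H=np.array([.5555,.221,0])
def door(phi,gap,rad=.165,z=.085):  # phi deg, opening angle; returns pose
    a=YAW+np.radians(270-phi); d=np.array([np.cos(a),np.sin(a),0]); n=np.array([d[1],-d[0],0])
    if phi>0 and False: pass
    n=np.array([d[1],-d[0],0]);  # right of d when looking outwards = outer
    P=H+rad*d+(.028+gap)*n+np.array([0,0,z])
    return P,np.stack([[0,0,-1],d,np.cross([0,0,-1],d)],1)
E
python3 - <<'E'
from h import *
print('bulb',onz('top',(159.8,186.9),.06),'tape',onz('top',(140,285),.02),'edge',onz('top',(103,200),0),onz('top',(60,200),.15))
P,R=door(97.5,.02);print(P,R);go(P+[0,0,.1],R)
P,R=door(0,0);print(toinc(P))
E
```

```text
bulb [0.5787 0.3273 0.06  ] tape [0.3579 0.3615 0.02  ] edge [0.5579 0.4782 0.    ] [0.5184 0.5043 0.15  ]
[0.4038 0.3017 0.085 ] [[ 0.     -0.9789  0.2045]
 [ 0.      0.2045  0.9789]
 [-1.      0.      0.    ]]
turn [-82.4698   0.0418   0.0051] shift [-0.0063  0.1041  0.0079] dist 0.10461329548579454
[-0.1139 -0.0506  0.085 ]
```

move_arm(increments=[-82.5, 0, 0, 0, 0.104, 0.008, 0, -82.5, 0, 0, 0, 0.104, 0.008, 0, -82.5, 0, 0, 0, 0.104, 0.008, 0, -82.5, 0, 0, 0, 0.104, 0.008, 0, -82.5, 0, 0, 0, 0.104, 0.008, 0, -82.5, 0, 0, 0, 0.104, 0.008, 0, -82.5, 0, 0, 0, 0.104, 0.008, 0, -82.5, 0, 0, 0, 0.104, 0.008, 0, -82.5, 0, 0, 0, 0.104, 0.008, 0, -82.5, 0, 0, 0, 0.104, 0.008, 0, -82.5, 0, 0, 0, 0.104, 0.008, 0, -82.5, 0, 0, 0, 0.104, 0.008, 0])

```text
time_s: 18.8
tcp_pos: [0.4046, 0.3005, 0.1781]
ee_rot: [[-0.0, -0.98, 0.201], [-0.001, 0.201, 0.98], [-1.0, -0.0, -0.001]]
wrist_force: [-0.2, 0.0, 0.4]
gripper_width: 0.003
```

move_arm(increments=[0, 0, 0, 0, 0, 0, 0, 0, 0, 0, 0, 0, 0, 0])

```text
time_s: 18.97
tcp_pos: [0.4043, 0.3008, 0.1783]
ee_rot: [[-0.0, -0.978, 0.208], [-0.001, 0.208, 0.978], [-1.0, 0.0, -0.001]]
wrist_force: [0.3, -0.1, 0.6]
gripper_width: 0.005
```

```bash
python3 - <<'E'
from h import *
s=r.sense();print(s['tcp_pos'],s['wrist_force'],s['joints'])
P,R=door(97.5,.02);go(P,R)
for n in("scene","top"):
    im=r.capture(n); cv2.imwrite(f"pics/{n}10.png",cv2.resize(im[130:310,90:330,::-1],(800,600),interpolation=2))
E
```

```text
[0.4043 0.3008 0.1783] [ 0.3445 -0.1344  0.6112] [ 55.1362  13.0233 -20.7135   0.0057 -56.2957 -67.1306]
turn [-0.1912 -0.0318 -0.0083] shift [0.0933 0.0007 0.0009] dist 0.09326914873663719
```

View pics/scene10.png

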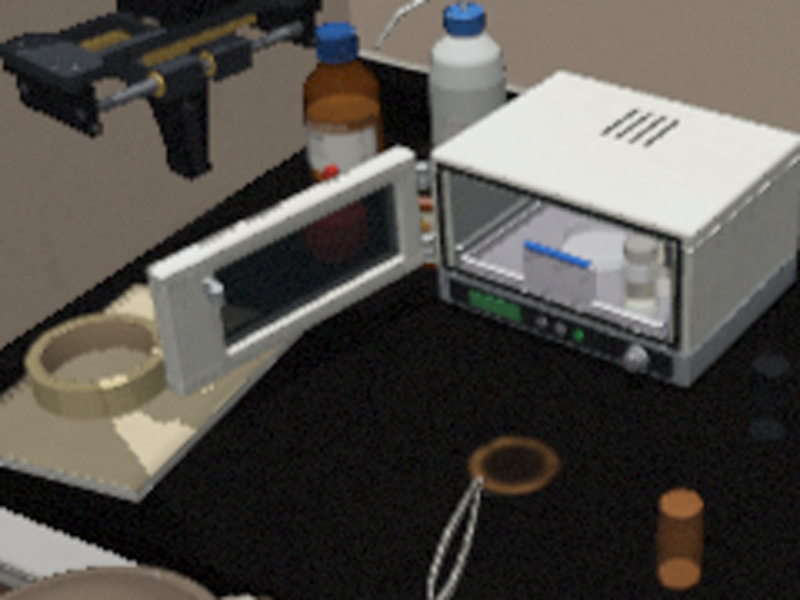

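The gripper is on the outer (left) side of the door, fingertip at crop (187,175). Lowering beside the outer face.

move_arm(increments=[0, 0, 0, 0.03, 0, 0, 0, 0, 0, 0, 0.06, 0, 0, 0, 0, 0, 0, 0.085, 0, 0, 0, 0, 0, 0, 0.093, 0, 0, 0, 0, 0, 0, 0.093, 0, 0, 0, 0, 0, 0, 0.093, 0, 0, 0])

```text
time_s: 19.57
tcp_pos: [0.4044, 0.3021, 0.0862]
ee_rot: [[0.001, -0.979, 0.204], [0.0, 0.204, 0.979], [-1.0, -0.001, 0.0]]
wrist_force: [0.5, 0.3, 0.6]
gripper_width: 0.003
```

```bash
python3 - <<'E'
from h import *
s=r.sense();print(s['tcp_pos'],s['wrist_force'])
for phi,g in((97.5,.01),(97.5,0),(94,0),(90,0),(86,0),(82,0),(78,0),(74,0),(70,0),(66,0),(62,0),(58,0)):
    P,R=door(phi,g);print(phi,end=' ');go(P,R)
for n in("scene","top"):
    im=r.capture(n); cv2.imwrite(f"pics/{n}11.png",cv2.resize(im[130:310,90:330,::-1],(800,600),interpolation=2))
E
```

```text
[0.4044 0.3021 0.0862] [0.5154 0.2753 0.5834]
97.5 turn [0.0114 0.0176 0.0413] shift [ 0.0012  0.0005 -0.0105] dist 0.01054208696402409
97.5 turn [0.0114 0.0176 0.0413] shift [ 0.0012  0.0005 -0.0205] dist 0.02050203521272005
94 turn [-3.4886  0.0164  0.0418] shift [ 0.0012  0.0019 -0.0306] dist 0.03066852994027471
90 turn [-7.4886  0.0149  0.0424] shift [ 0.0012  0.0028 -0.0422] dist 0.042342989642595315
86 turn [-11.4886   0.0134   0.0429] shift [ 0.0012  0.0028 -0.0539] dist 0.05400272647891487
82 turn [-15.4886   0.012    0.0434] shift [ 0.0012  0.002  -0.0656] dist 0.06561389250609297
78 turn [-19.4886   0.0105   0.0439] shift [ 0.0012  0.0004 -0.0771] dist 0.07715456898345203
74 turn [-23.4886   0.0089   0.0443] shift [ 0.0012 -0.002  -0.0886] dist 0.08860700414654851
70 turn [-27.4886   0.0074   0.0447] shift [ 0.0012 -0.0052 -0.0998] dist 0.0999552660469834
66 turn [-31.4886   0.0058   0.0451] shift [ 0.0012 -0.0092 -0.1108] dist 0.11118437139001076
62 turn [-35.4886   0.0043   0.0454] shift [ 0.0012 -0.0139 -0.1215] dist 0.12227991676879099
58 turn [-39.4886   0.0027   0.0457] shift [ 0.0012 -0.0193 -0.1318] dist 0.13322790918799957
```

View pics/scene11.png

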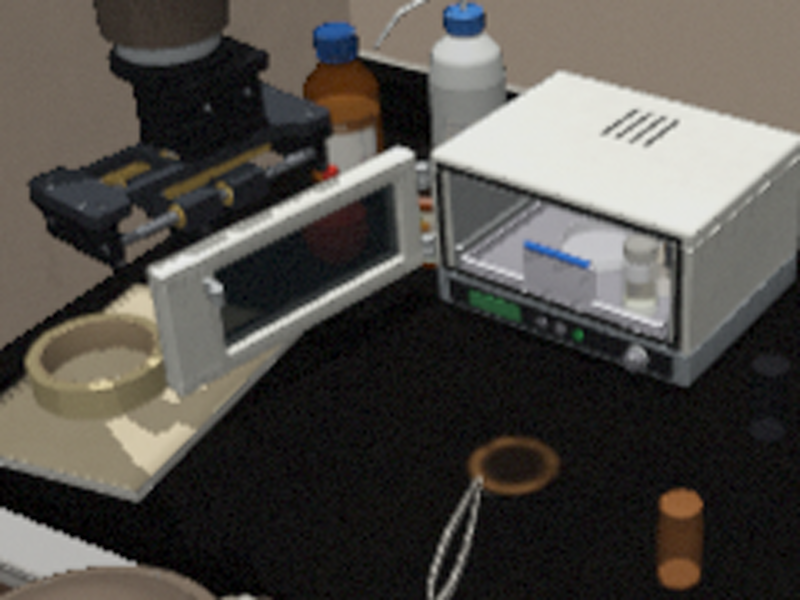

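The fingers are behind the door's outer face and the body clears the door top. Sweeping.

move_arm(increments=[0, 0, 0, 0.001, 0, -0.01, 0, 0, 0, 0, 0.001, 0, -0.02, 0, -2, 0, 0, 0.001, 0.001, -0.026, 0, -4, 0, 0, 0.001, 0.002, -0.032, 0, -7.5, 0, 0, 0.001, 0.003, -0.042, 0, -11.5, 0, 0, 0.001, 0.003, -0.054, 0, -15.5, 0, 0, 0.001, 0.002, -0.0655, 0, -19.5, 0, 0, 0.001, 0, -0.077, 0, -23.5, 0, 0, 0.001, -0.002, -0.0885, 0, -27.5, 0, 0, 0.001, -0.005, -0.1, 0, -30, 0, 0, 0.001, -0.0075, -0.107, 0, -31.5, 0, 0, 0.001, -0.009, -0.111, 0])

```text
time_s: 20.67
tcp_pos: [0.3894, 0.1895, 0.0853]
ee_rot: [[0.0, -0.941, -0.338], [0.001, -0.338, 0.941], [-1.0, -0.001, 0.001]]
wrist_force: [-0.2, 0.7, 0.3]
gripper_width: -0.0
```

```bash
python3 - <<'E'
from h import *
s=r.sense();print(s['tcp_pos'],s['wrist_force'],s['joints'])
for phi in range(62,20,-4):
    P,R=door(phi,0);print(phi,end=' ');go(P,R)
for n in("scene","top"):
    im=r.capture(n); cv2.imwrite(f"pics/{n}12.png",cv2.resize(im[130:310,90:330,::-1],(800,600),interpolation=2))
E
```

```text
[0.3894 0.1895 0.0853] [-0.2357  0.7136  0.317 ] [ 47.5917  13.7344 -36.78    -0.0173 -39.4423 -27.8269]
62 turn [-3.9486  0.0288  0.0342] shift [ 0.0003 -0.0004 -0.0099] dist 0.00989924970693918
58 turn [-7.9486  0.0276  0.0352] shift [ 0.0003  0.0003 -0.0215] dist 0.021546717736775158
54 turn [-11.9486   0.0264   0.0361] shift [ 0.0003  0.0003 -0.0332] dist 0.03322582867712662
50 turn [-15.9486   0.0251   0.0371] shift [ 0.0003 -0.0006 -0.0449] dist 0.0448771941514525
46 turn [-19.9486   0.0239   0.038 ] shift [ 0.0003 -0.0023 -0.0564] dist 0.05647874090432999
42 turn [-23.9486   0.0226   0.0389] shift [ 0.0003 -0.0048 -0.0678] dist 0.0680138497104693
38 turn [-27.9486   0.0212   0.0398] shift [ 0.0003 -0.0081 -0.0791] dist 0.07946743401431222
34 turn [-31.9486   0.0199   0.0406] shift [ 0.0003 -0.0121 -0.09  ] dist 0.09082503268773456
30 turn [-35.9486   0.0185   0.0414] shift [ 0.0003 -0.017  -0.1007] dist 0.10207253023041657
26 turn [-39.9486   0.0171   0.0422] shift [ 0.0003 -0.0225 -0.1109] dist 0.1131960578731431
22 turn [-43.9486   0.0157   0.043 ] shift [ 0.0003 -0.0287 -0.1208] dist 0.12418195861725073
```

View pics/scene12.png

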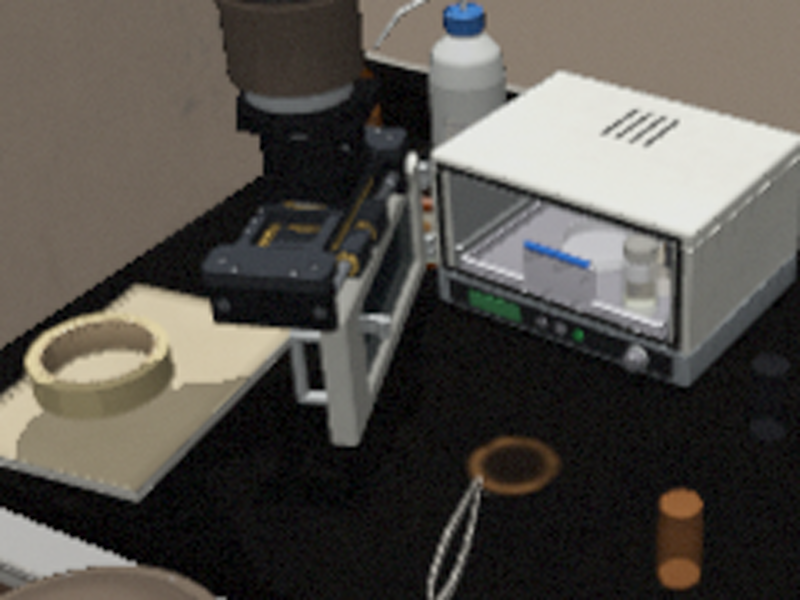

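The door is swinging closed, free edge at crop (345,440), with nothing disturbed. Continuing.

move_arm(increments=[-2, 0, 0, 0, 0, -0.005, 0, -4, 0, 0, 0, 0, -0.01, 0, -8, 0, 0, 0, 0, -0.0215, 0, -12, 0, 0, 0, 0, -0.033, 0, -16, 0, 0, 0, -0.0005, -0.045, 0, -20, 0, 0, 0, -0.0025, -0.0565, 0, -24, 0, 0, 0, -0.005, -0.068, 0, -28, 0, 0, 0, -0.008, -0.079, 0, -32, 0, 0, 0, -0.012, -0.09, 0, -36, 0, 0, 0, -0.017, -0.1005, 0, -39, 0, 0, 0, -0.021, -0.1085, 0, -40, 0, 0, 0, -0.0225, -0.111, 0])

```text
time_s: 21.77
tcp_pos: [0.4491, 0.0936, 0.085]
ee_rot: [[0.001, -0.505, -0.863], [0.0, -0.863, 0.505], [-1.0, -0.001, -0.0]]
wrist_force: [-0.3, 0.3, -0.4]
gripper_width: 0.008
```

```bash
python3 - <<'E'
from h import *
s=r.sense();print(s['tcp_pos'],s['wrist_force'],s['joints'])
for phi in (24,21,18,15,12,9,7,5,4,3,2,1,0):
    P,R=door(phi,0);print(phi,end=' ');go(P,R)
for n in("scene","top"):
    im=r.capture(n); cv2.imwrite(f"pics/{n}13.png",cv2.resize(im[130:310,90:330,::-1],(800,600),interpolation=2))
E
```

```text
[0.4491 0.0936 0.085 ] [-0.3444  0.3463 -0.4307] [ 32.1663  15.9508 -33.4558   0.0106 -40.5465  27.5222]
24 turn [-2.0034 -0.0285  0.038 ] shift [ 0.      0.0022 -0.0054] dist 0.005821597820724937
21 turn [-5.0034 -0.0295  0.0372] shift [ 0.      0.0031 -0.0141] dist 0.014449153464897935
18 turn [-8.0034 -0.0305  0.0364] shift [ 0.      0.0036 -0.0229] dist 0.02313870198531608
15 turn [-11.0034  -0.0314   0.0357] shift [ 0.      0.0036 -0.0316] dist 0.03182546520499704
12 turn [-14.0034  -0.0324   0.0349] shift [ 0.      0.0032 -0.0404] dist 0.04049507954175
9 turn [-17.0034  -0.0333   0.034 ] shift [ 0.      0.0023 -0.0491] dist 0.04913913598055735
7 turn [-19.0034  -0.0339   0.0335] shift [ 0.      0.0014 -0.0549] dist 0.05488420270083898
5 turn [-21.0034  -0.0346   0.0329] shift [ 0.      0.0004 -0.0606] dist 0.060612929271313926
4 turn [-22.0034  -0.0349   0.0326] shift [ 0.     -0.0002 -0.0635] dist 0.06347058746400273
3 turn [-23.0034  -0.0352   0.0323] shift [ 0.     -0.0009 -0.0663] dist 0.06632347269801152
2 turn [-24.0034  -0.0355   0.0321] shift [ 0.0001 -0.0016 -0.0692] dist 0.0691713602205927
1 turn [-25.0034  -0.0358   0.0318] shift [ 0.0001 -0.0023 -0.072 ] dist 0.07201402685715515
0 turn [-26.0034  -0.0361   0.0315] shift [ 0.0001 -0.0031 -0.0748] dist 0.07485125079789663
```

View pics/scene13.png

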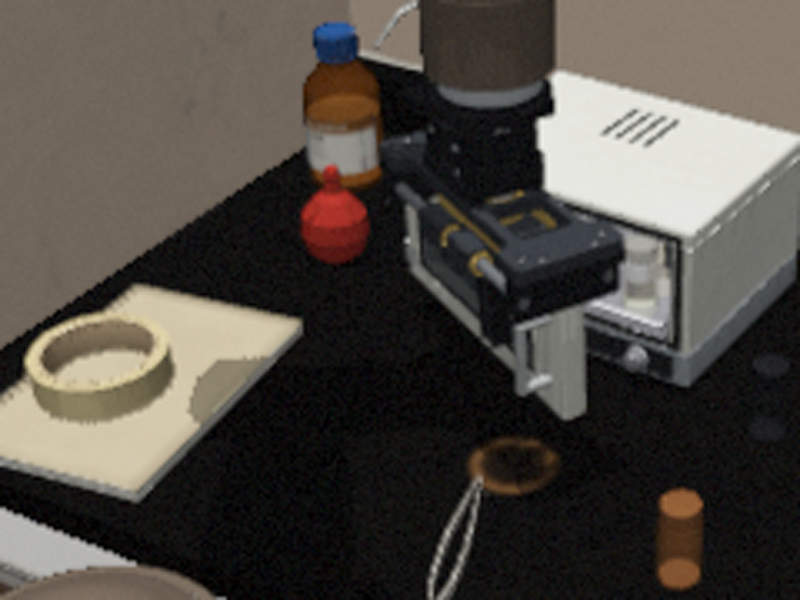

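move_arm(increments=[-2, 0, 0, 0, 0.002, -0.0055, 0, -5, 0, 0, 0, 0.003, -0.014, 0, -8, 0, 0, 0, 0.0035, -0.023, 0, -11, 0, 0, 0, 0.0035, -0.0315, 0, -14, 0, 0, 0, 0.003, -0.0405, 0, -16, 0, 0, 0, 0.0025, -0.046, 0, -18, 0, 0, 0, 0.002, -0.052, 0, -19, 0, 0, 0, 0.0015, -0.055, 0, -20, 0, 0, 0, 0.001, -0.058, 0, -21, 0, 0, 0, 0.0005, -0.0605, 0, -21, 0, 0, 0, 0.0005, -0.0605, 0])

```text
time_s: 22.78
tcp_pos: [0.5007, 0.0634, 0.0847]
ee_rot: [[0.0, -0.161, -0.987], [0.0, -0.987, 0.161], [-1.0, -0.0, -0.0]]
wrist_force: [0.2, 0.2, 0.0]
gripper_width: 0.003
```

```bash
python3 - <<'E'
from h import *
s=r.sense();print(s['tcp_pos'],s['wrist_force'])
for phi in (4,3,2,1,0,-1,-2):
    P,R=door(phi,0);print(phi,end=' ');go(P,R)
E
```

```text
[0.5007 0.0634 0.0847] [0.1585 0.209  0.0477]
4 turn [-0.9656 -0.016   0.0039] shift [-0.0003  0.0011 -0.0035] dist 0.0036523040602608483
3 turn [-1.9656 -0.016   0.0037] shift [-0.0003  0.0016 -0.0064] dist 0.006543488717502382
2 turn [-2.9656 -0.016   0.0036] shift [-0.0003  0.0019 -0.0092] dist 0.009449250884859503
1 turn [-3.9656 -0.0161  0.0035] shift [-0.0003  0.0022 -0.0122] dist 0.012358740326945682
0 turn [-4.9656 -0.0161  0.0033] shift [-0.0003  0.0025 -0.0151] dist 0.01526919374513218
-1 turn [-5.9656 -0.0161  0.0032] shift [-0.0003  0.0027 -0.018 ] dist 0.01817947452895446
-2 turn [-6.9656 -0.0162  0.003 ] shift [-0.0003  0.0029 -0.0209] dist 0.021088951130898217
```

move_arm(increments=[-1, 0, 0, 0, 0.001, -0.0035, 0, -2, 0, 0, 0, 0.0015, -0.0065, 0, -3, 0, 0, 0, 0.002, -0.009, 0, -3.5, 0, 0, 0, 0.002, -0.0105, 0, -4, 0, 0, 0, 0.002, -0.012, 0, -4, 0, 0, 0, 0.002, -0.012, 0])

```text
time_s: 23.28
tcp_pos: [0.5128, 0.0594, 0.0847]
ee_rot: [[0.001, -0.091, -0.996], [0.0, -0.996, 0.091], [-1.0, -0.0, -0.001]]
wrist_force: [0.4, 0.5, -0.5]
gripper_width: 0.009
```

move_arm(increments=[-0.5, 0, 0, 0, 0, -0.0015, 0, -1, 0, 0, 0, 0, -0.003, 0, -1, 0, 0, 0, 0, -0.003, 0])

```text
time_s: 23.53
tcp_pos: [0.5154, 0.0592, 0.0847]
ee_rot: [[0.0, -0.074, -0.997], [0.0, -0.997, 0.074], [-1.0, -0.0, -0.0]]
wrist_force: [-0.2, 0.5, 0.8]
gripper_width: 0.001
```

move_arm(increments=[0, 0, 0, 0, 0, -0.0015, 0, 0, 0, 0, 0, 0, -0.003, 0, 0, 0, 0, 0, 0, -0.003, 0])

```text
time_s: 23.78
tcp_pos: [0.5153, 0.0586, 0.0841]
ee_rot: [[-0.006, -0.076, -0.997], [-0.001, -0.997, 0.076], [-1.0, 0.001, 0.006]]
wrist_force: [-7.3, 3.6, 4.2]
gripper_width: 0.008
```

move_arm(increments=[0, 0, 0, 0, 0, -0.001, 0, 0, 0, 0, 0, 0, -0.002, 0, 0, 0, 0, 0, 0, -0.003, 0, 0, 0, 0, 0, 0, -0.003, 0])

```text
time_s: 24.12
tcp_pos: [0.5152, 0.0582, 0.0837]
ee_rot: [[-0.012, -0.076, -0.997], [-0.002, -0.997, 0.077], [-1.0, 0.003, 0.012]]
wrist_force: [-14.7, 5.5, 8.7]
gripper_width: 0.005
```

The finger stopped at inc x≈−114 mm, which is exactly the shut position (ajar would be about −124), and it holds against 15 N. Backing off to check.

move_arm(increments=[0, 0, 0, 0, 0, 0.01, 0, 0, 0, 0, 0, 0, 0.03, 0, 0, 0, 0, 0, 0, 0.06, 0, 0, 0, 0, -0.03, -0.03, 0.09, 0, 0, 0, 0, -0.06, -0.06, 0.1, 0, 0, 0, 0, -0.09, -0.1, 0.11, 0, 0, 0, 0, -0.12, -0.14, 0.12, 0, 0, 0, 0, -0.15, -0.18, 0.13, 0, 0, 0, 0, -0.15, -0.18, 0.13, 0, 0, 0, 0, -0.15, -0.18, 0.13, 0])

```text
time_s: 24.95
tcp_pos: [0.4073, 0.2543, 0.2403]
ee_rot: [[0.011, -0.069, -0.998], [0.009, -0.998, 0.069], [-1.0, -0.01, -0.01]]
wrist_force: [1.4, -0.5, 0.2]
gripper_width: 0.006
```

```bash
python3 - <<'E'
from h import *
s=r.sense();print(s['tcp_pos'],s['wrist_force'])
for n in("scene","top"):
    im=r.capture(n); cv2.imwrite(f"pics/{n}14f.png",im[:,:,::-1]);cv2.imwrite(f"pics/{n}14.png",cv2.resize(im[100:280,130:370,::-1],(800,600),interpolation=2))
E
```

```text
[0.4073 0.2543 0.2403] [ 1.3616 -0.4632  0.1602]
```

View pics/scene14.png

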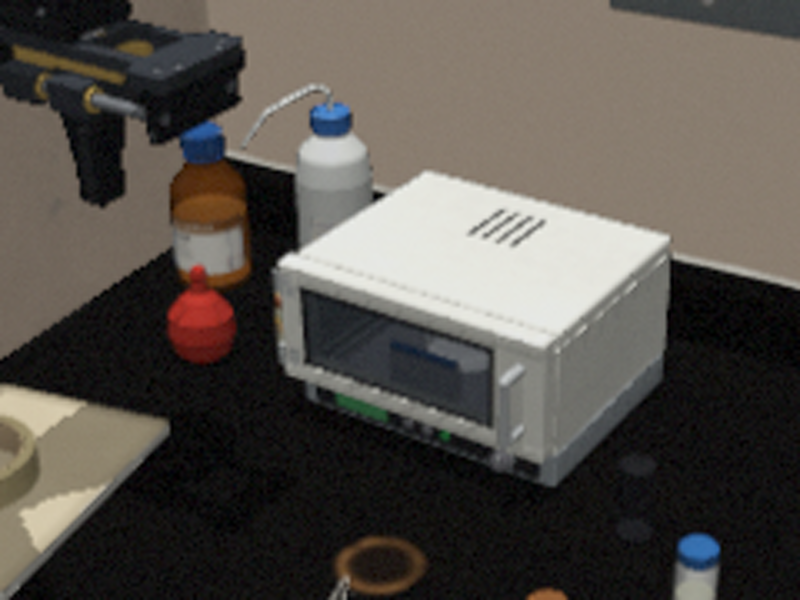

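View pics/top14.png

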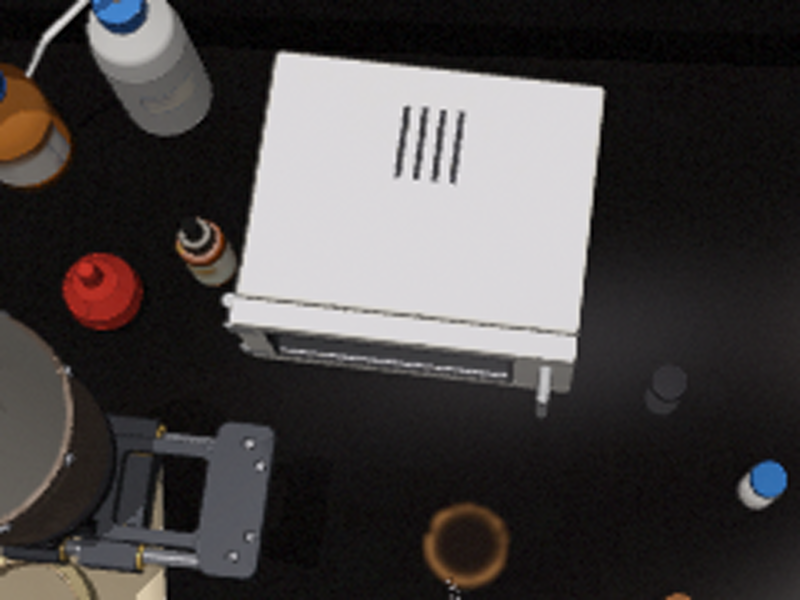

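```bash
python3 - <<'E'
from h import *
im=cv2.imread('pics/scene14f.png')[180:245,210:305]
im=np.clip(im.astype(float)*2.2,0,255).astype(np.uint8)
cv2.imwrite('pics/win.png',cv2.resize(im,(800,547),interpolation=cv2.INTER_CUBIC))
t=cv2.imread('pics/top14f.png')[185:220,195:310]
cv2.imwrite('pics/seam.png',cv2.resize(t,(800,243),interpolation=cv2.INTER_CUBIC))
for y in(-.05,-.058):
  print([((proj('scene',inc(x,-.055,z))[0]-[210,180])*[800/95,547/65]).round() .tolist() for x in(-.024,-.06) for z in(.042,.1)])
E
```

```text
[[663.0, 303.0], [666.0, 129.0], [599.0, 360.0], [601.0, 184.0]]
[[663.0, 303.0], [666.0, 129.0], [599.0, 360.0], [601.0, 184.0]]
```

View pics/win.png

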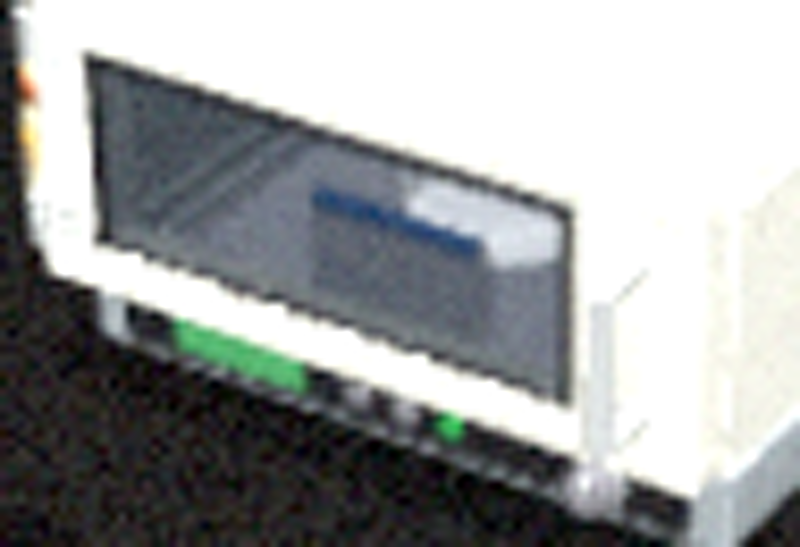

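View pics/seam.png

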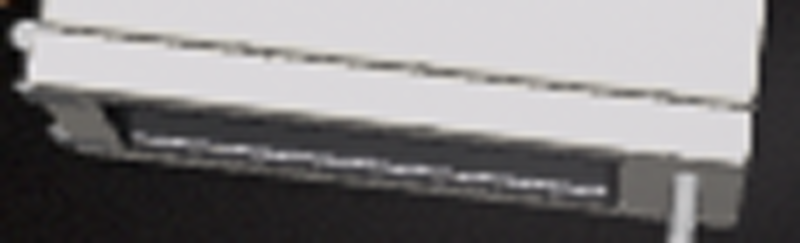

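The seam along the door top is thin and uniform, so the door is shut. The dish and tab show through the window. The vials' expected place (crop x≈600–665) is behind the right door frame, and nothing has fallen into view. Handing in.

```bash
python3 - <<'E'
from station import r
print(r.sense()['wrist_force'], r.finish_job())
E
```

```text
the job is handed in; nothing more can be done
[-0.0429727  -0.36927205 -0.86621681] None
```

I stood both white-capped vials on the right side of the shelf beside the petri dish. Then I slid the shelf home and swung the door shut, and handed the job in at about 25 s.

- **Shelf:** It reached its stop, with no further movement at 13.5 N and the fingers at the expected position. The picture taken then showed the vials standing inside.
- **Door:** The fingers stopped where the fully shut position should be, about 10 mm past where it would sit ajar, and the door held against about 15 N. I never felt the snap itself as a force spike. The last pictures show a thin, even seam along the door top.
- **Other objects:** I did not move the blue-capped vial, the dropper bottle or the pipette bulb, and the last pictures show all three standing.
- **Not confirmed:** The right door frame hides the vials in the final picture, so I could not see them standing after the door closed. Nothing had fallen into view through the window.
- **Disagreement:** The two cameras differed by about 4 mm sideways, so I used averages.

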